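# Pack the sample bottles and latch the transport case

### The arm

A 6-joint arm with a two-finger parallel gripper is mounted at the origin on the work surface. World frame = base frame: x ahead of the robot, y to its left, z up, the work surface at z = 0. Lengths are in mm, angles in rad, forces in N, time in s.
With the tool pointing down it reaches from about 250 to 775 mm from the base axis. Payload 4 kg.
Tool frame: the origin (TCP) lies at the very end of the fingers, on their centre line; the grasp point (between the pads) lies 19 mm behind it; z points along the fingers, y is the direction in which the jaws open and shut (so a half turn about z gives the same grasp; the last joint's range is limited). The gripper opens to 85 mm and grips with 20 to 120 N. Pads are 22 mm wide; open, the fingers measure 114 mm over their backs; the gripper's body (76 mm by 85 mm) begins 54 mm behind the grasp point. The pads swing forward as they close: fully open they stand 13 mm farther back than shut.
Start: joints at [-1.205, 0.087, 1.371, -0, 1.684, -0.103], TCP at [248.499, -490.679, 231.341] pointing down, gripper open.
Joint ranges: [-3.1, 3.1], [-0.76, 2.03], [0.27, 2.55], [-1.08, 4.22], [0.17, 2.65], [-2.57, 2.57]. Speed limits (rad/s): [2.79, 2.79, 3.14, 3.14, 3.14, 3.14].

### API

Orientations are given as a unit quaternion [x, y, z, w].
In Python, from bench import env gives the robot as it stands. The module is installed in compiled form; this text tells all that it offers.
- The arm moves only by the shell command python3 -m inch 'ROWS'. ROWS is JSON, a list of rows, each a list of 7 numbers: the shift along the tool's x, y, z in units of 25 mm (1.0 is 25 mm), then the turn, a rotation vector about the tool's x, y, z in units of 10 degrees (1.0 is 10 degrees), then the opening, from 0 (shut) to 1 (fully open). In form: [[tx, ty, tz, rx, ry, rz, hand], ...]. A call has 1 to 5 rows; each row shifts and turns the commanded pose from where the row before left it, along the tool's axes as they then stand; what a row does not reach is not made up. A row lasts 1/8 s, in which the tool goes at most 62.5 mm and 10.7 degrees, less where a joint would pass 70% of its speed; a pose out of reach is approached as far as the arm can. A call is refused whole if a number of a shift passes 1 or a number of a turn 1, either way. A call with a gripper value outside its range is refused whole. The fingers move at their own pace and stop on an object; the grip force is fixed at half the most. Time passes only in rows, so rows that do not move let the fingers close. It gives the time, the measured TCP pose, the force and the opening at its end, in the units of the state.
- env.sense(): the state, without advancing time (a new reading comes with each control period).
- env.snapshot(name): name is "scene" or "top" or "wrist"; returns (picture, depth): 420x560x3 uint8, red, green, blue; 420x560 float32, mm along the optical axis (not along the pixel's ray), 0 where there is no reading.
- env.get_calibration(name): a dict with "intrinsics" (3x3 intrinsics, pixels), "T" (4x4, takes a point from camera to world coordinates); the wrist camera has in their place "T_tool_cam" (4x4, takes a point from camera to tool coordinates, whose origin is the TCP and whose axes are the flange's). Camera axes: x right, y down, z forward; pixel columns grow to the right and rows downward; lengths in mm; the calibration is good to about 2 mm. A picture is of the moment at which its call begins: read the wrist's pose just before it. get_calibration takes no time and is no camera call.
- env.close_job(): hands the job in, once; it reports no verdict.
Trained networks look in the newest picture that a camera, given by its name, has taken for a name from the list of things; names that differ only in an ending like _2 or _b are one class to them, and where a whole thing is asked for, a point or a joint stands for the part that bears it (a point fixed in the world has none). Each returns a list of dicts, best first, with "p" (0 to 1); they miss things now and then, are a little off and sometimes report something else, mostly with a low value. They report only what shows in the picture. A call takes as long as a camera call. They do not tell look-alikes from the thing itself.
- env.trace(camera, query): "region" (420x560 bool, what is visible of it) and "rect" ([left, top, right, bottom] in pixels, round what is visible of it).
The state is a dict: "time_s": time; "joint_positions": joint angles; "dq": joint speeds; "joint_efforts": joint torques, N m; "tool_pos": TCP position; "ee_rot": TCP orientation; "wrist_force": force on the tool from outside, world axes, zero at the start; "moment": the same for the moment, N m; "gripper_width": finger opening in mm.
Only numpy, scipy, OpenCV 4.12 (cv2) and the standard library are available. Lean on these libraries where they do the work, as an engineer would, in place of code of your own. Each camera call takes 0.05 s, during which the arm holds its last target.

### The job

Stand every amber sample bottle upright in a cell of its own in the open transport case, holding the thin glass only lightly, then close the lid. Hook the loop of the draw latch over the keeper on the lid and swing the latch lever down until it snaps over centre and clamps the lid; leave the beaker, the white squeeze bottle and the calculator where they are.

Things in the scene. Friction and masses are not known exactly. Their poses are not given: they have to be found in the camera images.
- case: Grey transport case, fixed, 94 mm deep (its x) by 266 mm long (its y); origin at the centre of its underside, z up. The latch is on its front (its -x side), the lid hinges at its back (+x). Rim 76 mm and padded floor 48 mm above the bench, walls 5 mm. Five cells in a row along y.
- cell3 (a point): Centre of the floor of the middle cell, 48 mm above the bench. The five cells have their centres at -100, -50, 0, 50 and 100 mm from here along the case's y. Each is 46 mm wide (y) and 84 mm long (x), between 4 mm thick, 20 mm high partitions; a foam ledge 10 mm high and 12 mm wide along the front and back walls leaves 60 mm of bare floor.
- lid (a joint): Lid angle: 0 closed, 1.57 upright, 2.15 leaning fully back. The lid is a shell 94 mm x 266 mm, 39 mm high (its top 115 mm above the bench when closed), about 0.35 kg, on a stiff hinge (0.3 N m of friction): it stays at any angle.
- lid_hinge (a point): Middle of the lid's hinge axis, which runs along the case's y: at x = +47 mm, 76 mm above the bench (case frame). This frame is fixed to the case.
- lid_edge (a point): Middle of the lid's upper front edge: 94 mm in front of the hinge and 39 mm above it when the lid is closed; it swings with the lid. Its z axis is the outward normal of the lid's broad top plate, which runs back from here along its +x.
- seat (a point): Centre of the crossbar when hooked. The keeper is a steel ledge on the lid's front, 30 mm wide, with an upturned lip; the groove behind the lip is 14 mm wide, its bottom 5 mm below this point, the lip's top 3 mm above it. The point is 14 mm off the lid's front face, 5 mm behind the lip. Lid closed: at x = -61 mm, z = 106 mm in the case's frame.
- lever_hinge (a point): Middle of the latch lever's hinge axis, which runs along the case's y: 29 mm off the front face (x = -76 mm), 68 mm above the bench.
- lever_tip (a point): End of the latch lever, 45 mm from its hinge axis; the lever is a flat steel handle 26 mm wide, 4 mm thick. Its z axis points from the hinge along the lever.
- lever (a joint): Lever angle: 0 straight up, 1.57 level and pointing away from the case, 3.14 straight down; 3.19 at its stop (shut). Friction holds it where it is left. With the loop hooked it grows taut near 1.9, passes centre at about 2.8 and is then drawn to its stop by the loop's spring; 2 to 4 N at its tip turns it.
- bail (a joint): Angle of the wire loop (bail) against the lever: 0 in line with the lever, growing as the loop turns in towards the case (angle of the loop from vertical, outward = lever - bail). It turns about an axis on the lever 15 mm from the lever's hinge; light friction holds it.
- bar (a point): Centre of the loop's crossbar, a steel bar along the case's y, 10 mm in diameter, with 14 mm end discs, 54 mm wide over all (it can be pinched over its ends); 52 mm from the loop's pivot on the lever. The loop's side rods are 21 mm either side of the middle and pass beside the lever.
- loop (a joint): Stretch of the loop's built-in spring, 0 to 0.006 m (12 N per mm): 0 when slack, about 2.5 mm when the latch is shut on the keeper.
- bottle1_mid (a point): Squat amber glass sample bottle with a white cap: upright cylinder 38 mm in diameter, 44 mm tall (glass 34 mm, then the cap, 34 mm in diameter), about 80 g; thin glass: gripping harder than 45 N (on each side) breaks it. All are alike; three to five are there (None if absent), standing on the bench. This point is its centre, 22 mm up; z is its axis, up.
- bottle2_mid (a point): Another such bottle, its centre; None if absent.
- bottle3_mid (a point): Another such bottle, its centre; None if absent.
- bottle4_mid (a point): Another such bottle, its centre; None if absent.
- bottle5_mid (a point): Another such bottle, its centre; None if absent.
- beaker: Glass beaker, 70 mm wide, 90 mm tall, not to be disturbed; origin under its centre.
- flask: White squeeze bottle with a blue cap, 68 mm wide, 140 mm tall, not to be disturbed; origin under its centre.
- calculator: Desk calculator, 150 x 80 x 16 mm, not to be disturbed; origin under its centre.
There are look-alikes about, which are no part of the job. Leave any green or purple look-alike of the part that bears bottle5_mid alone.

How it is judged (in metres and radians):
On the way, in this order (a step that is already met when the one before it is completed fails the run):
1. every bottle stands upright in the case, the lid still open (x of bottle1_mid in the frame of case between -0.03 and 0.03 m and y of bottle1_mid in the frame of case between -0.12 and 0.12 m and z of bottle1_mid in the frame of case between 0.065 and 0.075 m and angle between each of bottle1_mid, bottle2_mid, bottle3_mid, bottle4_mid, bottle5_mid's own z axis and vertical below 0.12 rad and x of bottle2_mid in the frame of case between -0.03 and 0.03 m and y of bottle2_mid in the frame of case between -0.12 and 0.12 m and z of bottle2_mid in the frame of case between 0.065 and 0.075 m and x of bottle3_mid in the frame of case between -0.03 and 0.03 m and y of bottle3_mid in the frame of case between -0.12 and 0.12 m and z of bottle3_mid in the frame of case between 0.065 and 0.075 m and x of bottle4_mid in the frame of case between -0.03 and 0.03 m and y of bottle4_mid in the frame of case between -0.12 and 0.12 m and z of bottle4_mid in the frame of case between 0.065 and 0.075 m and x of bottle5_mid in the frame of case between -0.03 and 0.03 m and y of bottle5_mid in the frame of case between -0.12 and 0.12 m and z of bottle5_mid in the frame of case between 0.065 and 0.075 m and value of joint lid above 0.6 rad), for 0.2 s.
2. the lid is closed over the bottles (value of joint lid below 0.02 rad and x of bottle1_mid in the frame of case between -0.03 and 0.03 m and y of bottle1_mid in the frame of case between -0.12 and 0.12 m and z of bottle1_mid in the frame of case between 0.065 and 0.075 m and angle between each of bottle1_mid, bottle2_mid, bottle3_mid, bottle4_mid, bottle5_mid's own z axis and vertical below 0.12 rad and x of bottle2_mid in the frame of case between -0.03 and 0.03 m and y of bottle2_mid in the frame of case between -0.12 and 0.12 m and z of bottle2_mid in the frame of case between 0.065 and 0.075 m and x of bottle3_mid in the frame of case between -0.03 and 0.03 m and y of bottle3_mid in the frame of case between -0.12 and 0.12 m and z of bottle3_mid in the frame of case between 0.065 and 0.075 m and x of bottle4_mid in the frame of case between -0.03 and 0.03 m and y of bottle4_mid in the frame of case between -0.12 and 0.12 m and z of bottle4_mid in the frame of case between 0.065 and 0.075 m and x of bottle5_mid in the frame of case between -0.03 and 0.03 m and y of bottle5_mid in the frame of case between -0.12 and 0.12 m and z of bottle5_mid in the frame of case between 0.065 and 0.075 m), for 0.2 s.
3. the loop's bar lies hooked on the keeper, the lever not yet over centre (distance between bar and seat below 0.007 m and value of joint lever below 2.7 rad), for 0.1 s.
4. the lever is snapped over centre (distance between bar and seat below 0.007 m and value of joint lever above 3.05 rad and value of joint loop above 0.0015 m), for 0.2 s.
At the end, for the whole second after the job is handed in: Every bottle present stands in the case (upright within 0.12 rad, its underside within 5 mm of the padded floor), the lid is closed (angle under 0.02 rad), the crossbar lies within 7 mm of its seat in the keeper, the lever is past 3.05 rad and the loop's spring is stretched by more than 1.5 mm (all of step 2 and all of step 4); the robot touches nothing.
It fails at once if a glass bottle is gripped with more than 45 N on each side (contact force between the fingers and bottle1 above 90 N or contact force between the fingers and bottle2 above 90 N or contact force between the fingers and bottle3 above 90 N or contact force between the fingers and bottle4 above 90 N or contact force between the fingers and bottle5 above 90 N).
It fails at once if the beaker is disturbed (distance of beaker from where it was at the start of the episode above 0.03 m).
It fails at once if the flask is disturbed (distance of flask from where it was at the start of the episode above 0.03 m).
It fails at once if the calculator is disturbed (distance of calculator from where it was at the start of the episode above 0.03 m).
Of bottle1, bottle2, bottle3, bottle4, bottle5 only 3 to 5 are there at a start; the rules pass over those that are not, and their reading is None.
At some moment in a run one of bottle1, bottle2, bottle3, bottle4, bottle5 may be knocked a few centimetres aside while the robot is not near it.
It also fails if it takes over 210 s, if anything falls off the work surface, if the arm or the gripper's body presses on something with over 40 N, if the wrist force passes 120 N, or if a joint passes its speed limit or range.

## Working session

There is one attempt and no reset: what is moved stays moved. The work goes in short steps, Python scripts to look and compute and a shell command to move; the robot and the scene stay as the last step left them, time stands still between calls to the robot, and variables do not carry over. Pictures are saved under pics/ and viewed, and the job is handed in when it is done.

```bash
mkdir -p pics; ls; python3 - <<'E'
from bench import env
import cv2,numpy as np
print(env.sense())
for n in ("scene","top","wrist"):
    p,d=env.snapshot(n); cv2.imwrite(f"pics/{n}0.png",p[:,:,::-1]); np.save(f"{n}_d.npy",d); 
    print(n,env.get_calibration(n))
E
```

```text
pics
{'time_s': 0.0, 'joint_positions': array([-1.20506652e+00,  8.79970078e-02,  1.37229839e+00, -8.05099324e-06,
        1.68358367e+00, -1.03087204e-01]), 'dq': array([-0.00083257,  0.00109199, -0.00057077, -0.00044801,  0.00030652,
       -0.00017109]), 'joint_efforts': array([-4.90722723e-04, -3.51867950e+01, -3.13274968e+01, -2.11157508e-04,
        1.08081533e-02,  3.03448701e-06]), 'tool_pos': array([ 248.32583914, -490.18386616,  230.09377117]), 'ee_rot': array([ 9.72651365e-01,  2.32267121e-01, -1.53662337e-04, -1.13284016e-03]), 'wrist_force': array([-0.26886789,  0.45726749, -0.30026411]), 'moment': array([ 0.02587999, -0.0206159 ,  0.03954225]), 'gripper_width': 85.44214775417132}
scene {'intrinsics': array([[400.48054801,   0.        , 277.39980484],
       [  0.        , 400.48054801, 207.55419026],
       [  0.        ,   0.        ,   1.        ]]), 'T': array([[-2.04482693e-01,  8.19561374e-01, -5.35262535e-01,
         1.12560855e+03],
       [ 9.78869649e-01,  1.70634058e-01, -1.12686420e-01,
         1.08678741e+02],
       [-1.01941844e-03, -5.46994673e-01, -8.3
[... 478 characters left out ...]
    [-8.80363278e-03, -1.66338545e-01, -9.86029404e-01,
         1.13071343e+03],
       [ 0.00000000e+00,  0.00000000e+00,  0.00000000e+00,
         1.00000000e+00]])}
wrist {'intrinsics': array([[360.11783204,   0.        , 277.93834595],
       [  0.        , 360.11783204, 209.64729204],
       [  0.        ,   0.        ,   1.        ]]), 'T_tool_cam': array([[ 3.06200215e-04, -9.62000584e-01, -2.73047218e-01,
         6.91836202e+01],
       [ 9.99999879e-01,  1.89628094e-04,  4.53320277e-04,
        -7.82713048e-01],
       [-3.84316947e-04, -2.73047324e-01,  9.62000526e-01,
        -1.43985533e+02],
       [ 0.00000000e+00,  0.00000000e+00,  0.00000000e+00,
         1.00000000e+00]])}
```

View pics/scene0.png

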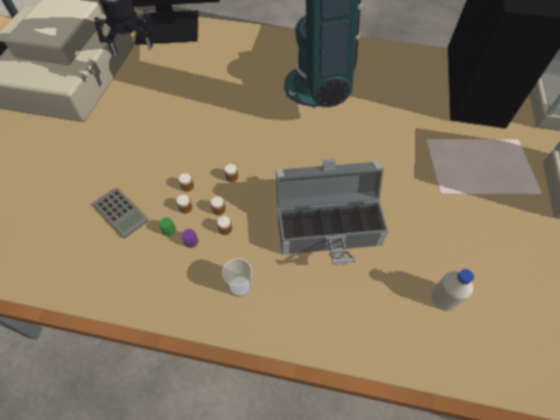

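View pics/top0.png

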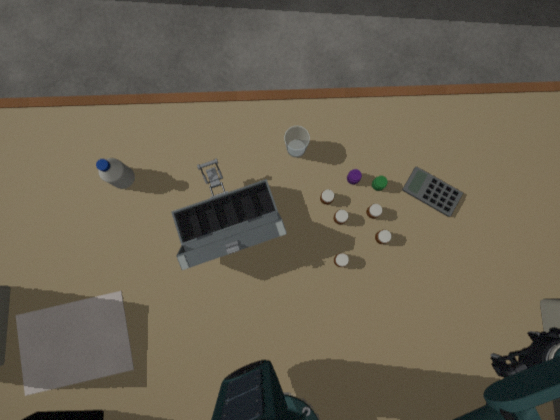

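```bash
cat > h.py <<'E'
from bench import env
import cv2,numpy as np
from scipy.spatial.transform import Rotation as R
def cal(n):
    c=env.get_calibration(n); K=c["intrinsics"]
    if n=="wrist":
        s=env.sense(); T=np.eye(4);T[:3,:3]=R.from_quat(s["ee_rot"]).as_matrix();T[:3,3]=s["tool_pos"]
        return K,T@c["T_tool_cam"]
    return K,c["T"]
def cloud(n,d,KT):
    K,T=KT
    v,u=np.mgrid[:420,:560]
    P=np.stack([(u-K[0,2])/K[0,0]*d,(v-K[1,2])/K[1,1]*d,d],-1)
    W=P@T[:3,:3].T+T[:3,3]; W[d<=0]=np.nan
    return W
def snap(n,save=None):
    KT=cal(n); p,d=env.snapshot(n)
    if save: cv2.imwrite(f"pics/{save}.png",p[:,:,::-1])
    return p,d,cloud(n,d,KT),KT
def proj(X,KT):
    K,T=KT; c=(np.asarray(X)-T[:3,3])@T[:3,:3]; return (K@(c/c[...,2:]).T).T[...,:2]
E
python3 - <<'E'
from h import *
for n in ("top","scene"):
    p,d,W,KT=snap(n)
    np.savez(n+"0.npz",p=p,W=W)
    for q in ("bottle5_mid","case","lid","lever","bail","beaker","flask","calculator"):
        try:
            for r in env.trace(n,q)[:9]:
                m=r["region"]; w=W[m]; 
                print(n,q,round(r["p"],2),np.round(r["rect"]),m.sum(),"med",np.round(np.nanmedian(w,0)),"mean color",p[m].mean(0).round(), "z95",np.nanpercentile(w[:,2],95).round())
        except Exception as e: print(q,e)
E
```

```text
top bottle5_mid 0.67 [345. 169. 360. 182.] 163 med [ 673. -218.   42.] mean color [76. 43. 94.] z95 46.0
top bottle5_mid 0.62 [369. 204. 382. 218.] 149 med [ 573. -266.   42.] mean color [133. 126. 116.] z95 46.0
top bottle5_mid 0.55 [370. 174. 387. 187.] 172 med [ 651. -287.   42.] mean color [43. 91. 51.] z95 47.0
top case 0.71 [172. 161. 286. 269.] 6503 med [552. 135.  73.] mean color [58. 60. 61.] z95 162.0
top lid 0.69 [176. 210. 290. 270.] 2687 med [497. 110. 154.] mean color [84. 88. 89.] z95 164.0
top lever 0.84 [195. 160. 220. 186.] 365 med [684. 166.  75.] mean color [100.  99.  96.] z95 112.0
top bail 0.59 [199. 160. 216. 165.] 71 med [699. 173. 110.] mean color [102. 102. 101.] z95 114.0
top beaker 0.71 [283. 127. 312. 158.] 624 med [784. -64.  47.] mean color [114. 114. 107.] z95 89.0
top flask 0.7 [ 96. 156. 133. 190.] 825 med [687. 419.  92.] mean color [80. 83. 85.] z95 140.0
top calculator 0.68 [407. 167. 463. 218.] 1524 med [ 628. -439.   16.] mean color [65. 67. 65.] z95 20.0
top calculator 0.17 [ 92. 157. 134. 192.] 898 med [687. 421.  90.] mean color [82. 84. 86.
[... 560 characters left out ...]
 163. 238. 183.] 200 med [ 456. -168.   37.] mean color [153. 135. 114.] z95 45.0
scene lever 0.5 [330. 252. 356. 266.] 301 med [681. 167.  78.] mean color [130. 126. 121.] z95 113.0
scene bail 0.71 [331. 257. 358. 262.] 161 med [699. 172. 109.] mean color [137. 132. 126.] z95 113.0
scene beaker 0.93 [220. 256. 252. 300.] 854 med [758. -65.  52.] mean color [155. 153. 141.] z95 89.0
scene beaker 0.21 [331. 250. 356. 265.] 278 med [683. 166.  78.] mean color [129. 126. 122.] z95 112.0
scene flask 0.66 [427. 268. 473. 310.] 1218 med [714. 423.  91.] mean color [117. 116. 115.] z95 139.0
scene calculator 0.6 [ 93. 190. 145. 237.] 1391 med [ 636. -434.   16.] mean color [101. 100.  92.] z95 19.0
```

Seven candidates by top pixel: five amber with white caps at (327,197), (341,217), (375,211), (384,237) and (342,260). There is a purple one at (354,177) and a green one at (380,183), both look-alikes to leave alone. I'll check this in a close crop and measure the positions.

```bash
cat > find.py <<'E'
from h import *
def bottles(W,p,xr=(350,800),yr=(-400,-80),draw=None):
    z=W[...,2]; m=((z>34)&(z<52)&(W[...,0]>xr[0])&(W[...,0]<xr[1])&(W[...,1]>yr[0])&(W[...,1]<yr[1])).astype(np.uint8)
    n,l,st,c=cv2.connectedComponentsWithStats(m)
    out=[]
    for i in range(1,n):
        if st[i,4]<40: continue
        w=W[l==i]; t=w[w[:,2]>np.percentile(w[:,2],90)-3]
        (cx,cy),r=cv2.minEnclosingCircle(t[:,:2].astype(np.float32))
        out.append((round(cx),round(cy),round(r),t.mean(0).round(),c[i].round(),p[l==i].mean(0).round()))
    return out
E
python3 - <<'E'
from find import *
for n in ("top","scene"):
    a=np.load(n+"0.npz"); W,p=a["W"],a["p"]
    for b in bottles(W,p): print(n,*b)
p=np.load("scene0.npz")["p"]
c=cv2.resize(p[150:260,150:270],None,fx=4,fy=4)
q=np.load("top0.npz")["p"][150:280,160:280]
q=cv2.resize(q,None,fx=4,fy=4)
cv2.imwrite("pics/crop0.png",c[:,:,::-1]);cv2.imwrite("pics/crop0b.png",q[:,:,::-1])
# case
W=np.load("top0.npz")["W"]; m=(W[...,0]>420)&(W[...,0]<760)&(W[...,1]>0)&(W[...,1]<270)
z=W[...,2]
g=m&(abs(z-76)<4)
r=cv2.minAreaRect(W[g][:,:2].astype(np.float32)); print("rim",r)
g=m&(z>8)
for lo,hi in((40,52),(52,72),(72,82),(90,120),(120,200)):
  s=W[m&(z>lo)&(z<hi)]; print(lo,len(s),s.min(0).round(),s.max(0).round(),s.mean(0).round())
E
```

```text
top 676 -221 17 [ 676. -220.   44.] [355. 174.] [80. 45. 99.]
top 655 -291 17 [ 654. -291.   45.] [381. 181.] [48. 99. 55.]
top 620 -144 16 [ 621. -144.   45.] [327. 195.] [149. 146. 138.]
top 577 -271 16 [ 576. -271.   44.] [375. 210.] [150. 148. 140.]
top 563 -178 16 [ 562. -178.   44.] [341. 215.] [152. 150. 142.]
top 506 -290 16 [ 505. -290.   45.] [384. 236.] [150. 147. 139.]
top 446 -173 16 [ 447. -173.   45.] [342. 259.] [150. 147. 139.]
scene 448 -172 17 [ 447. -173.   44.] [230. 169.] [192. 182. 166.]
scene 506 -289 17 [ 506. -289.   44.] [185. 179.] [193. 183. 166.]
scene 578 -269 17 [ 579. -269.   44.] [183. 200.] [195. 186. 170.]
scene 564 -177 17 [ 565. -177.   44.] [217. 202.] [194. 186. 170.]
scene 657 -289 17 [ 658. -290.   44.] [166. 223.] [ 71. 131.  69.]
scene 622 -142 16 [ 622. -141.   44.] [224. 222.] [194. 185. 170.]
scene 677 -220 17 [ 677. -220.   44.] [188. 235.] [117.  73. 133.]
rim ((605.6792602539062, 142.71923828125), (191.10888671875, 266.05731201171875), 17.605310440063477)
40 1847 [515.   6.  41.] [644. 265.  52.] [580. 134.  48.]
52 1308 [481.   0.  52.] [683. 269.  72.] [588. 143.  61.]
72 1380 [476.   0.  72.] [699. 269.  82.] [564. 133.  76.]
90 133 [471. 145.  90.] [713. 243. 117.] [666. 181. 107.]
120 1663 [428.   0. 121.] [536. 238. 180.] [481. 117. 158.]
```

View pics/crop0.png

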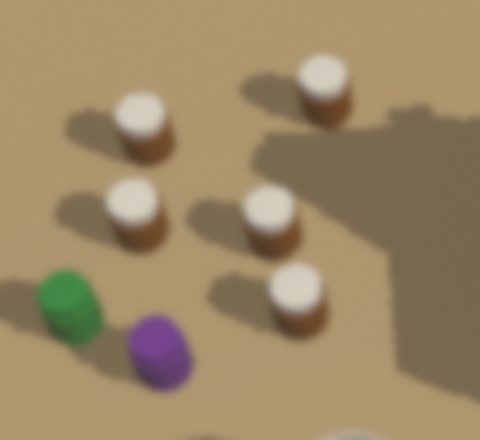

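View pics/crop0b.png

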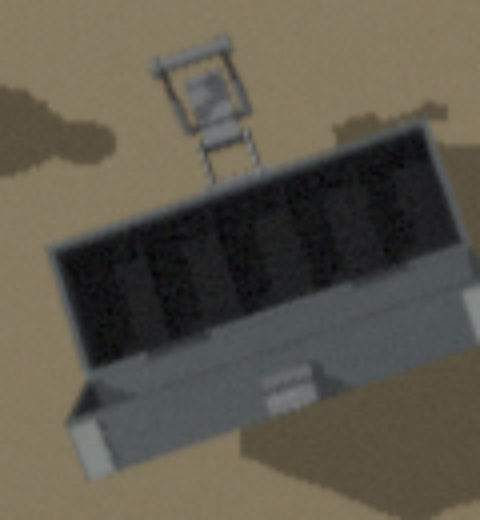

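Five amber bottles confirmed; the green and purple ones are distinct. The lid leans back and the latch is on the far side. Next I fit the case pose.

```bash
python3 - <<'E'
from h import *
from scipy.optimize import minimize
for n in ("top","scene"):
    W=np.load(n+"0.npz")["W"].reshape(-1,3)
    W=W[np.isfinite(W).all(1)]
    s=W[(W[:,0]>470)&(W[:,0]<685)&(W[:,1]>-20)&(W[:,1]<290)&(abs(W[:,2]-76)<2.5)][:,:2]
    def f(v,ret=False):
        x=np.array([-np.cos(v[2]),-np.sin(v[2])]); y=np.array([-x[1],x[0]])
        q=np.stack([(s-v[:2])@x,(s-v[:2])@y],1)
        a=abs(q)-np.array([44.5,130.5])
        dd=np.where((a<0).all(1),-a.max(1),np.hypot(*np.maximum(a,0).T))
        e=np.minimum(abs(dd),12)
        if ret:return q
        return (e**2).mean()
    best=min((minimize(f,[cx,cy,th],method="Nelder-Mead",options=dict(xatol=.01,fatol=1e-4,maxiter=2000)) for cx in(570,580,590) for cy in (125,135,145) for th in (.28,.33)),key=lambda r:r.fun)
    print(n,best.x,best.fun,np.degrees(best.x[2]),len(s))
    q=f(best.x,True); print(np.histogram(q[:,0],bins=range(-60,80,10)))
    v=best.x;x=np.array([-np.cos(v[2]),-np.sin(v[2])]); y=np.array([-x[1],x[0]])
    D=W[:,:2]-v[:2]; q=np.stack([D@x,D@y,W[:,2]],1)
    m=(q[:,0]<-52)&(q[:,0]>-150)&(abs(q[:,1])<50)&(q[:,2]>55); print("latch y range",q[m].min(0).round(1),q[m].max(0).round(1))
    m=m&(q[:,2]>100);print("bar",q[m].mean(0).round(1),q[m].min(0).round(1),q[m].max(0).round(1))
    m=(q[:,0]>20)&(q[:,0]<200)&(abs(q[:,1])<134)&(q[:,2]>80);print("lid x,z",q[m].min(0).round(1),q[m].max(0).round(1))
E
```

```text
top [5.72764455e+02 1.32221601e+02 3.08942422e-01] 58.59350644525826 17.701096892049087 938
(array([103,  88,  10,  11,   9,  11,  11,   8,  13, 121, 195, 258,  20]), array([-60, -50, -40, -30, -20, -10,   0,  10,  20,  30,  40,  50,  60,
        70]))
latch y range [-141.   -43.8   61.5] [-52.   47.9 115.8]
bar [-132.2   -0.   109.7] [-141.   -26.6  100.5] [-123.1   26.9  115.8]
lid x,z [  38.7 -133.1   80. ] [113.3 132.7 179.5]
scene [5.77237191e+02 1.34432924e+02 3.10179502e-01] 61.05800946435132 17.771976379468143 1107
(array([ 28, 205,  13,  13,  15,  14,  15,  11,  13,  55, 260, 181,  95]), array([-60, -50, -40, -30, -20, -10,   0,  10,  20,  30,  40,  50,  60,
        70]))
latch y range [-136.7  -26.2   55. ] [-52.   27.4 115.4]
bar [-131.5    0.7  110. ] [-136.7  -26.2  101.5] [-124.1   27.4  115.4]
lid x,z [  41.8 -133.9   80. ] [118.5 132.8 179.7]
```

```bash
python3 - <<'E'
from h import *
from scipy.optimize import minimize
for n in ("top","scene"):
    W=np.load(n+"0.npz")["W"].reshape(-1,3)
    W=W[np.isfinite(W).all(1)]
    v=np.array([575.5,133.,.309])
    def loc(v,P):
        x=np.array([-np.cos(v[2]),-np.sin(v[2])]); y=np.array([-x[1],x[0]])
        D=P[:,:2]-v[:2]; return np.stack([D@x,D@y,P[:,2]],1)
    for it in range(4):
        q=loc(v,W); S=W[(q[:,0]>-56)&(q[:,0]<30)&(abs(q[:,1])<145)&(abs(q[:,2]-76)<3)]
        def f(v):
            q=loc(v,S)[:,:2]; a=abs(q)-np.array([44.5,130.5])
            dd=np.where((a<0).all(1),-a.max(1),np.hypot(*np.maximum(a,0).T))
            return np.minimum(abs(dd),8).__pow__(2).mean()
        v=minimize(f,v,method="Nelder-Mead",options=dict(xatol=.01,fatol=1e-4,initial_simplex=v+np.array([[0,0,0],[6,0,0],[0,6,0],[0,0,.05]]))).x
    print(n,v.round(3),f(v),len(S))
    q=loc(v,W)
    for h in range(-120,121,40):
        e=q[(abs(q[:,1]-h)<12)&(abs(q[:,2]-76)<4)&(q[:,0]<-30)&(q[:,0]>-60)]; print(h,np.percentile(e[:,0],[2,50,98]).round(1),end=" ")
    for sg in(-1,1):
        e=q[(abs(q[:,0])<30)&(abs(q[:,2]-76)<4)&(q[:,1]*sg>115)&(q[:,1]*sg<145)];print("\nend",sg,np.percentile(e[:,1],[2,50,98]).round(1))
    m=(q[:,0]<-52)&(q[:,0]>-150)&(abs(q[:,1])<50)&(q[:,2]>100);print("bar",q[m].mean(0).round(1),q[m].min(0).round(1),q[m].max(0).round(1))
    m=(q[:,0]<-70)&(q[:,0]>-150)&(abs(q[:,1])<12)&(q[:,2]>55);
    print("lever",q[m][::5].round(0).tolist())
    m=(q[:,0]>30)&(q[:,0]<200)&(abs(q[:,1])<134)&(q[:,2]>80);print("lid x,z",q[m].min(0).round(1),q[m].max(0).round(1))
    for h in range(80,185,10):
        e=q[m&True&(abs(q[:,2]-h)<5)&(abs(q[:,1]-70)<40)]; print(h,len(e),np.percentile(e[:,0],[5,50,95]).round(0) if len(e) else '')
E
```

```text
top [5.78627e+02 1.34199e+02 3.07000e-01] 5.094664555896163 291
-120 [-46.5 -42.9 -30.6] -80 [-46.5 -44.1 -41.7] -40 [-46.2 -43.7 -41.3] 0 [-50.4 -45.2 -41.2] 40 [-46.9 -44.3 -41.4] 80 [-47.  -43.7 -40.2] 120 [-47.4 -43.6 -32.3] 
end -1 [-132.8 -130.  -127.2]

end 1 [128.1 130.5 132.8]
bar [-1.261e+02 -1.000e-01  1.097e+02] [-134.7  -26.7  100.5] [-116.9   26.8  115.8]
lever [[-132.0, 6.0, 107.0], [-130.0, 3.0, 108.0], [-130.0, -8.0, 110.0], [-125.0, 5.0, 114.0], [-125.0, -5.0, 114.0], [-124.0, 6.0, 107.0], [-123.0, -4.0, 110.0], [-124.0, 6.0, 76.0], [-120.0, 5.0, 80.0], [-120.0, -3.0, 80.0], [-116.0, 10.0, 78.0], [-118.0, -4.0, 79.0], [-114.0, 9.0, 77.0], [-114.0, -2.0, 79.0], [-111.0, 10.0, 75.0], [-111.0, -1.0, 77.0], [-107.0, 12.0, 75.0], [-111.0, -2.0, 71.0], [-105.0, 11.0, 75.0], [-105.0, 0.0, 79.0], [-107.0, -11.0, 74.0], [-102.0, 2.0, 76.0], [-104.0, -12.0, 75.0], [-100.0, 1.0, 73.0], [-102.0, -10.0, 71.0], [-98.0, 2.0, 70.0], [-98.0, -9.0, 72.0], [-93.0, 4.0, 73.0], [-94.0, -7.0, 75.0], [-90.0, 6.0, 71.0], [-91.0, -5.0, 71.0], [-87.0, 7.0, 72.0], [-89.0, -4.0, 67.0], [-83.0,
[... 1080 characters left out ...]
.0, 73.0], [-98.0, 1.0, 73.0], [-100.0, -11.0, 74.0], [-101.0, 1.0, 74.0], [-103.0, -11.0, 74.0], [-103.0, 1.0, 73.0], [-106.0, -10.0, 76.0], [-124.0, 8.0, 111.0], [-124.0, -4.0, 109.0], [-126.0, 8.0, 111.0], [-127.0, -3.0, 110.0], [-129.0, 9.0, 111.0], [-130.0, -2.0, 111.0], [-132.0, 10.0, 112.0], [-132.0, -2.0, 109.0], [-133.0, 12.0, 109.0], [-119.0, -7.0, 77.0], [-122.0, 6.0, 81.0], [-122.0, -6.0, 77.0], [-123.0, 6.0, 76.0]]
lid x,z [  44.6 -134.    80. ] [121.4 132.7 179.7]
80 70 [49. 88. 92.]
90 107 [90. 92. 95.]
100 109 [93. 96. 99.]
110 109 [ 97. 100. 103.]
120 100 [101. 104. 106.]
130 4 [100. 104. 105.]
140 0 
150 91 [104. 112. 117.]
160 221 [ 80.  90. 103.]
170 3 [81. 81. 82.]
180 0
```

```bash
cat > to.py <<'E'
import sys
from h import *
# usage: to.py x y z [yaw_deg psi] : shift in tool units from measured pose
s=env.sense(); M=R.from_quat(s["ee_rot"]).as_matrix()
t=np.array(list(map(float,sys.argv[1:4])))
d=M.T@(t-s["tool_pos"])
Td=np.array([[-.3035,.9528,0],[.9528,.3035,0],[0,0,-1.]]).T
rv=R.from_matrix(M.T@Td).as_rotvec(degrees=True)
print("t",s["time_s"].__round__(2),"pos",s["tool_pos"].round(1),"F",s["wrist_force"].round(2),"w",round(s["gripper_width"],2))
print("units",(d/25).round(2),"rot units to down/aligned",(rv/10).round(2))
E
python3 to.py 448 -172 150
python3 -m inch '[[0,0,0,0,0,-0.9,0.65],[0,0,0,0,0,-0.9,0.65],[0,0,0,0,0,-0.9,0.65],[0,0,0,0,0,-0.9,0.65],[0,0,0,0,0,-0.9,0.65]]'
python3 -m inch '[[0,0,0,0,0,-0.9,0.65],[0,0,0,0,0,-0.9,0.65],[0,0,0,0,0,-0.9,0.65],[0,0,0,0,0,-0.9,0.65],[0,0,0,0,0,0,0.65]]'
python3 to.py 448 -172 150
```

```text
t 1.05 pos [ 248.5 -490.7  231.4] F [ 0.53 -0.45 -1.19] w 85.37
units [12.88 -7.77  3.25] rot units to down/aligned [ 0.    0.   -8.08]
time_s: 1.68
tool_pos: [248.5, -490.7, 231.3]
ee_rot: [0.808, 0.589, -0.0, 0.0]
wrist_force: [0.4, -0.9, 0.0]
gripper_width: 55.6
time_s: 2.3
tool_pos: [248.5, -490.7, 231.4]
ee_rot: [0.59, 0.808, -0.0, 0.0]
wrist_force: [0.8, 0.7, -0.0]
gripper_width: 55.4
t 2.3 pos [ 248.5 -490.7  231.4] F [ 0.77  0.71 -0.03] w 55.42
units [ 9.71 11.49  3.25] rot units to down/aligned [-0.    0.    0.01]
```

```bash

python3 -m inch '[[0.81,0.96,0.27,0,0,0,0.65],[0.81,0.96,0.27,0,0,0,0.65],[0.81,0.96,0.27,0,0,0,0.65],[0.81,0.96,0.27,0,0,0,0.65],[0.81,0.96,0.27,0,0,0,0.65]]'
python3 -m inch '[[0.81,0.96,0.27,0,0,0,0.65],[0.81,0.96,0.27,0,0,0,0.65],[0.81,0.96,0.27,0,0,0,0.65],[0.81,0.96,0.27,0,0,0,0.65],[0.81,0.96,0.27,0,0,0,0.65]]'
python3 -m inch '[[0.81,0.96,0.27,0,0,0,0.65],[0.8,0.93,0.27,0,0,0,0.65],[0,0,0,0,0,0,0.65]]'
python3 - <<'E'
from find import *
p,d,W,KT=snap("wrist","w1")
for b in bottles(W,p): print(*b)
E
python3 to.py 448 -172 12
```

```text
time_s: 2.92
tool_pos: [332.1, -356.6, 197.5]
ee_rot: [0.59, 0.807, -0.0, 0.0]
wrist_force: [0.3, 0.5, 0.4]
gripper_width: 55.5
time_s: 3.55
tool_pos: [415.3, -223.5, 163.8]
ee_rot: [0.59, 0.807, -0.0, 0.0]
wrist_force: [-0.3, -0.3, -0.2]
gripper_width: 55.5
time_s: 3.92
tool_pos: [447.7, -170.0, 149.7]
ee_rot: [0.588, 0.809, -0.0, -0.001]
wrist_force: [-0.1, 0.2, 0.6]
gripper_width: 55.2
447 -173 17 [ 446. -173.   45.] [275. 209.] [200. 191. 175.]
621 -143 17 [ 620. -143.   45.] [508. 242.] [176. 167. 151.]
564 -178 17 [ 563. -178.   45.] [419. 261.] [186. 177. 160.]
677 -219 17 [ 678. -214.   45.] [531. 339.] [ 87.  37. 116.]
505 -290 17 [ 504. -287.   45.] [300. 357.] [182. 172. 155.]
646 -296 8 [ 644. -298.   45.] [448. 411.] [23. 91. 38.]
t 3.98 pos [ 447.5 -171.1  150.2] F [ 0.57  0.06 -0.37] w 55.66
units [-0.04  0.01  5.53] rot units to down/aligned [-0.    0.    0.02]
```

View pics/w1.png

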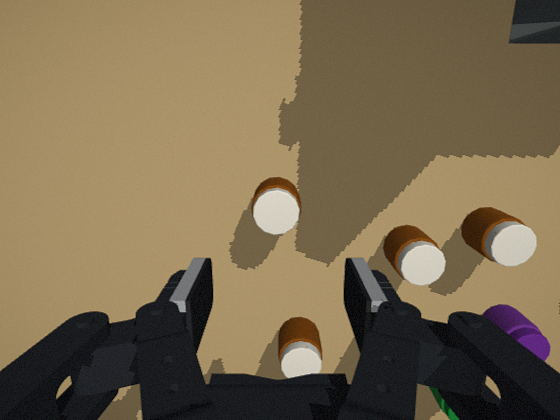

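```bash

python3 -m inch '[[-0.05,-0.04,1,0,0,0,0.65],[0,0,1,0,0,0,0.65],[0,0,1,0,0,0,0.65],[0,0,1,0,0,0,0.65],[0,0,1,0,0,0,0.65]]'
python3 -m inch '[[0,0,0.69,0,0,0,0.65],[0,0,0,0,0,0,0.55],[0,0,0,0,0,0,0.5],[0,0,0,0,0,0,0.47],[0,0,0,0,0,0,0.46]]'
python3 -m inch '[[0,0,0,0,0,0,0.45],[0,0,0,0,0,0,0.445]]'
python3 to.py 447 -173 8
python3 -m inch '[[0,0,0,0,0,0,0.44],[0,0,0,0,0,0,0.44]]'
python3 -m inch '[[0,0,0,0,0,0,0.435],[0,0,0,0,0,0,0.435]]'
python3 to.py 447 -173 8
```

```text
time_s: 4.6
tool_pos: [446.7, -174.5, 25.1]
ee_rot: [0.59, 0.807, -0.0, 0.001]
wrist_force: [0.4, 0.5, -0.3]
gripper_width: 55.2
time_s: 5.22
tool_pos: [447.5, -173.3, 8.9]
ee_rot: [0.589, 0.808, 0.0, 0.001]
wrist_force: [0.2, 0.1, -0.8]
gripper_width: 39.5
time_s: 5.48
tool_pos: [447.0, -173.0, 8.2]
ee_rot: [0.589, 0.808, 0.0, 0.0]
wrist_force: [-0.4, 0.2, 0.2]
gripper_width: 38.1
t 5.47 pos [ 447.  -173.     8.2] F [-0.41  0.16  0.21] w 38.07
units [0.   0.   0.01] rot units to down/aligned [0.   0.   0.02]
time_s: 5.72
tool_pos: [447.0, -173.0, 8.2]
ee_rot: [0.589, 0.808, 0.0, 0.0]
wrist_force: [-0.4, 0.5, 1.4]
gripper_width: 37.7
time_s: 5.98
tool_pos: [447.0, -173.0, 8.3]
ee_rot: [0.589, 0.808, 0.0, 0.0]
wrist_force: [-0.9, 0.7, 3.1]
gripper_width: 37.2
t 5.97 pos [ 447.  -173.     8.3] F [-0.93  0.7   3.05] w 37.18
units [0.   0.   0.01] rot units to down/aligned [0.   0.   0.02]
```

```bash

python3 -m inch '[[0,0,-0.2,0,0,0,0.435],[0,0,-0.4,0,0,0,0.435],[0,0,-0.4,0,0,0,0.435],[0,0,0,0,0,0,0.435]]'
python3 - <<'E'
from h import *
p,d,W,KT=snap("wrist","w2")
E
python3 to.py 447 -173 8
```

```text
time_s: 6.48
tool_pos: [447.9, -173.6, 34.5]
ee_rot: [0.589, 0.808, 0.0, 0.002]
wrist_force: [-0.2, 0.2, -1.2]
gripper_width: 37.5
t 6.53 pos [ 447.4 -173.3   33.9] F [ 0.16  0.3  -1.26] w 37.44
units [ 0.02 -0.01  1.03] rot units to down/aligned [0.01 0.01 0.02]
```

View pics/w2.png

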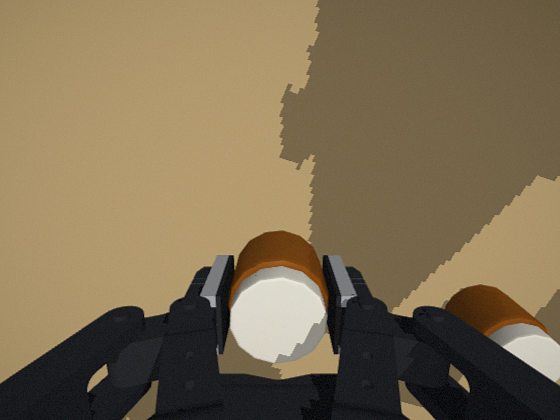

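```bash

python3 -m inch '[[0,0,-1,0,0,0,0.435],[0,0,-1,0,0,0,0.435],[0,0,-1,0,0,0,0.435],[0,0,-1,0,0,0,0.435],[0,0,-1,0,0,0,0.435]]'
python3 -m inch '[[0,0,-0.9,0,0,0,0.435],[0,0,-0.75,0,0,0,0.435]]'
python3 to.py 549 230 200
```

```text
time_s: 7.15
tool_pos: [446.6, -172.9, 158.4]
ee_rot: [0.589, 0.808, -0.0, -0.0]
wrist_force: [0.5, 0.2, -0.9]
gripper_width: 37.5
time_s: 7.4
tool_pos: [446.8, -173.0, 199.9]
ee_rot: [0.589, 0.808, -0.0, 0.0]
wrist_force: [0.7, 0.0, -1.0]
gripper_width: 37.6
t 7.4 pos [ 446.8 -173.   199.9] F [ 0.73  0.   -0.98] w 37.59
units [14.09  8.83 -0.  ] rot units to down/aligned [0.   0.   0.02]
```

```bash

python3 -m inch '[[0.94,0.59,0,0,0,0,0.435],[0.94,0.59,0,0,0,0,0.435],[0.94,0.59,0,0,0,0,0.435],[0.94,0.59,0,0,0,0,0.435],[0.94,0.59,0,0,0,0,0.435]]'
python3 -m inch '[[0.94,0.59,0,0,0,0,0.435],[0.94,0.59,0,0,0,0,0.435],[0.94,0.59,0,0,0,0,0.435],[0.94,0.59,0,0,0,0,0.435],[0.94,0.59,0,0,0,0,0.435]]'
python3 -m inch '[[0.94,0.59,0,0,0,0,0.435],[0.94,0.59,0,0,0,0,0.435],[0.94,0.59,0,0,0,0,0.435],[0.94,0.59,0,0,0,0,0.435],[0.93,0.57,0,0,0,0.02,0.435]]'
python3 -m inch '[[0,0,0,0,0,0,0.435]]'
python3 - <<'E'
from h import *
p,d,W,KT=snap("wrist","w3")
# cell partitions predicted
v=np.array([579.3,134.7,.308]);x=np.array([-np.cos(v[2]),-np.sin(v[2])]); y=np.array([-x[1],x[0]])
q=p.copy()
for yy in (-125,-75,-25,25):
  for xx in (-42,42):
    X=np.r_[v[:2]+xx*x+yy*y,68 if abs(yy)<100 else 76]; u=proj(X,KT).round().astype(int); cv2.circle(q,tuple(int(k) for k in u),4,(255,0,0),-1)
cv2.imwrite("pics/w3.png",q[:,:,::-1])
E
python3 to.py 549 230 57
```

```text
time_s: 8.02
tool_pos: [480.9, -37.7, 198.8]
ee_rot: [0.589, 0.808, -0.0, -0.0]
wrist_force: [0.5, -0.1, -0.3]
gripper_width: 37.7
time_s: 8.65
tool_pos: [515.1, 96.7, 198.7]
ee_rot: [0.589, 0.808, -0.0, -0.0]
wrist_force: [0.0, -0.7, -1.1]
gripper_width: 37.7
time_s: 9.28
tool_pos: [548.9, 230.8, 198.5]
ee_rot: [0.59, 0.807, -0.001, -0.0]
wrist_force: [0.2, -1.4, -0.5]
gripper_width: 37.2
time_s: 9.4
tool_pos: [548.7, 231.3, 198.2]
ee_rot: [0.589, 0.808, -0.001, -0.001]
wrist_force: [-0.0, -1.1, -0.7]
gripper_width: 37.4
t 9.45 pos [548.6 230.2 198.4] F [-0.3   0.13 -0.6 ] w 37.37
units [-0.01  0.02  5.66] rot units to down/aligned [-0.01  0.    0.01]
```

View pics/w3.png

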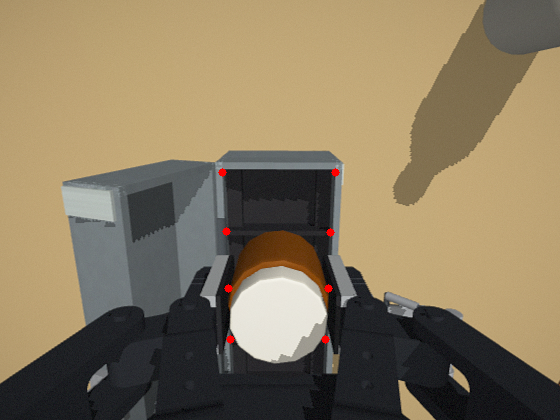

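```bash

python3 -m inch '[[0,0.02,1,0,0,0,0.435],[0,0,1,0,0,0,0.435],[0,0,1,0,0,0,0.435],[0,0,1,0,0,0,0.435],[0,0,0.8,0,0,0,0.435]]'
python3 -m inch '[[0,0,0,0,0,0,0.435]]'
python3 - <<'E'
from h import *
p,d,W,KT=snap("wrist","w4")
E
python3 to.py 549 230 57
```

```text
time_s: 10.07
tool_pos: [548.8, 228.6, 77.9]
ee_rot: [0.591, 0.807, -0.001, -0.0]
wrist_force: [0.7, -0.1, -1.5]
gripper_width: 37.4
time_s: 10.2
tool_pos: [547.7, 228.5, 76.9]
ee_rot: [0.591, 0.807, -0.002, -0.001]
wrist_force: [0.0, 0.9, -0.8]
gripper_width: 37.7
t 10.25 pos [548.8 229.   78.6] F [-0.02 -0.47 -0.71] w 37.36
units [0.04 0.02 0.87] rot units to down/aligned [-0.01  0.   -0.01]
```

View pics/w4.png

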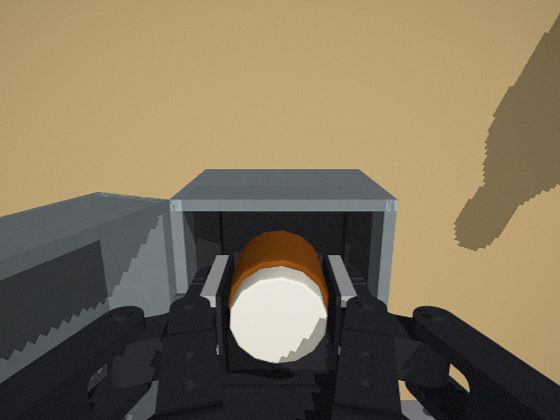

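```bash

python3 -m inch '[[0.04,0.02,0.4,0,0,0,0.435],[0,0,0.3,0,0,0,0.435],[0,0,0,0,0,0,0.435]]'
python3 -m inch '[[0,0,0.12,0,0,0,0.435],[0,0,0,0,0,0,0.435]]'
python3 -m inch '[[0,0,0.04,0,0,0,0.435],[0,0,0,0,0,0,0.435]]'
python3 to.py 549 230 57
```

```text
time_s: 10.62
tool_pos: [549.1, 231.0, 61.0]
ee_rot: [0.59, 0.807, -0.001, -0.0]
wrist_force: [-0.2, 0.3, -1.3]
gripper_width: 37.7
time_s: 10.88
tool_pos: [549.6, 231.2, 58.7]
ee_rot: [0.59, 0.807, -0.0, 0.0]
wrist_force: [-0.4, 0.5, -0.2]
gripper_width: 37.5
time_s: 11.12
tool_pos: [549.6, 231.2, 57.8]
ee_rot: [0.59, 0.807, 0.0, 0.0]
wrist_force: [0.3, -0.5, -1.3]
gripper_width: 37.4
t 11.12 pos [549.6 231.2  57.8] F [ 0.31 -0.48 -1.35] w 37.38
units [-0.04 -0.04  0.03] rot units to down/aligned [ 0.  0. -0.]
```

```bash

python3 -m inch '[[0,0,0.05,0,0,0,0.435],[0,0,0,0,0,0,0.435]]'
python3 -m inch '[[0,0,0.04,0,0,0,0.435],[0,0,0,0,0,0,0.435]]'
python3 to.py 549 230 57
```

```text
time_s: 11.38
tool_pos: [549.5, 231.2, 56.4]
ee_rot: [0.59, 0.807, -0.0, -0.0]
wrist_force: [-0.3, -0.5, -0.9]
gripper_width: 37.3
time_s: 11.62
tool_pos: [549.6, 231.2, 56.3]
ee_rot: [0.59, 0.807, 0.0, 0.0]
wrist_force: [-2.6, -0.6, 3.9]
gripper_width: 37.3
t 11.62 pos [549.6 231.2  56.3] F [-2.61 -0.65  3.93] w 37.31
units [-0.04 -0.04 -0.03] rot units to down/aligned [ 0.  0. -0.]
```

```bash

python3 -m inch '[[0,0,-0.02,0,0,0,0.445],[0,0,0,0,0,0,0.46],[0,0,0,0,0,0,0.5],[0,0,0,0,0,0,0.53],[0,0,0,0,0,0,0.55]]'
python3 -m inch '[[0,0,-0.5,0,0,0,0.55],[0,0,-1,0,0,0,0.55],[0,0,-1,0,0,0,0.55],[0,0,-1,0,0,0,0.55],[0,0,-1,0,0,0,0.55]]'
python3 - <<'E'
from h import *
p,d,W,KT=snap("wrist","w5")
from find import *
p,d,W,KT=snap("scene")
for b in bottles(W,p): print(*b)
E
python3 to.py 621 -142.5 180
```

```text
time_s: 12.25
tool_pos: [549.6, 231.2, 55.9]
ee_rot: [0.59, 0.807, -0.0, 0.0]
wrist_force: [0.5, -0.4, -0.6]
gripper_width: 47.4
time_s: 12.88
tool_pos: [549.8, 231.3, 170.6]
ee_rot: [0.59, 0.807, 0.001, 0.001]
wrist_force: [0.1, -0.5, 0.3]
gripper_width: 47.0
507 -288 17 [ 506. -289.   44.] [184. 179.] [190. 182. 167.]
579 -270 17 [ 579. -270.   44.] [183. 200.] [204. 196. 180.]
565 -177 17 [ 566. -178.   44.] [217. 202.] [200. 192. 176.]
657 -290 17 [ 658. -289.   44.] [166. 223.] [ 74. 137.  72.]
622 -141 17 [ 622. -142.   44.] [224. 222.] [204. 196. 180.]
678 -220 17 [ 677. -220.   44.] [188. 235.] [122.  77. 139.]
t 12.97 pos [551.7 231.9 173.6] F [0.29 0.1  0.75] w 46.71
units [-15.11  -1.9   -0.27] rot units to down/aligned [ 0.05  0.   -0.  ]
```

View pics/w5.png

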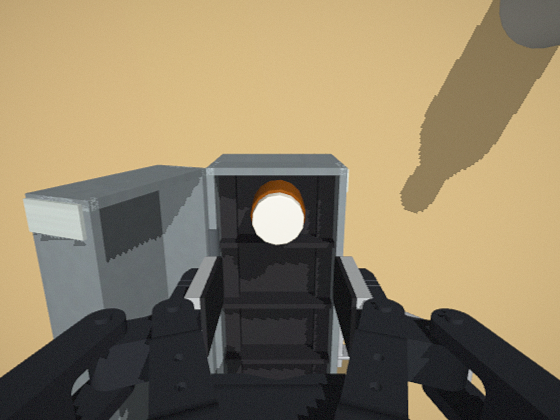

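```bash

python3 -m inch '[[-1,-0.1,0,0,0,0,0.65],[-1,-0.1,0,0,0,0,0.65],[-1,-0.1,0,0,0,0,0.65],[-1,-0.1,0,0,0,0,0.65],[-1,-0.1,0,0,0,0,0.65]]'
python3 -m inch '[[-1,-0.1,0,0,0,0,0.65],[-1,-0.1,0,0,0,0,0.65],[-1,-0.1,0,0,0,0,0.65],[-1,-0.1,0,0,0,0,0.65],[-1,-0.1,0,0,0,0,0.65]]'
python3 -m inch '[[-1,-0.2,0,0,0,0,0.65],[-1,-0.2,0,0,0,0,0.65],[-1,-0.2,0.2,0,0,0,0.65],[-1,-0.2,0.4,0,0,0,0.65],[-1,0,0.4,0,0,0,0.65]]'
python3 -m inch '[[0,0,0,0,0,0,0.65]]'
python3 - <<'E'
from find import *
p,d,W,KT=snap("wrist","w6")
for b in bottles(W,p): print(*b)
E
python3 to.py 621 -142.5 9
```

```text
time_s: 13.6
tool_pos: [575.3, 107.5, 167.6]
ee_rot: [0.59, 0.807, -0.0, -0.0]
wrist_force: [-0.3, 0.5, -0.3]
gripper_width: 55.4
time_s: 14.22
tool_pos: [601.4, -15.3, 167.6]
ee_rot: [0.59, 0.807, -0.0, -0.001]
wrist_force: [-0.3, 0.0, -0.3]
gripper_width: 55.5
time_s: 14.85
tool_pos: [620.3, -140.7, 142.6]
ee_rot: [0.59, 0.807, -0.0, -0.0]
wrist_force: [0.8, 0.6, -0.4]
gripper_width: 55.6
time_s: 14.98
tool_pos: [620.0, -141.2, 141.3]
ee_rot: [0.591, 0.807, -0.001, -0.002]
wrist_force: [-0.1, 0.1, 0.3]
gripper_width: 55.5
753 -86 10 [751. -86.  50.] [485. 193.] [128. 132. 127.]
621 -143 17 [ 621. -143.   45.] [280. 212.] [206. 197. 180.]
788 -85 8 [789. -84.  50.] [537. 207.] [151. 148. 134.]
564 -178 17 [ 564. -178.   45.] [190. 234.] [204. 195. 178.]
676 -221 17 [ 677. -220.   45.] [317. 325.] [100.  44. 132.]
594 -269 4 [ 594. -268.   45.] [200. 346.] [120.  95.  71.]
654 -278 10 [ 654. -275.   42.] [268. 373.] [ 26. 110.  46.]
t 15.03 pos [ 620.2 -140.2  142.2] F [0.04 0.77 0.52] w 55.38
units [-0.11  0.01  5.33] rot units to down/aligned [-0.01 -0.01 -0.01]
```

Bottle at (621,-143), well clear of neighbours.

```bash

python3 -m inch '[[-0.08,0,1,0,0,0,0.65],[0,0,1,0,0,0,0.65],[0,0,1,0,0,0,0.65],[0,0,1,0,0,0,0.65],[0,0,1,0,0,0,0.65]]'
python3 -m inch '[[0,0,0.33,0,0,0,0.65],[0,0,0,0,0,0,0.55],[0,0,0,0,0,0,0.5],[0,0,0,0,0,0,0.47],[0,0,0,0,0,0,0.46]]'
python3 to.py 621 -143 8
python3 -m inch '[[0,0,0,0,0,0,0.45],[0,0,0,0,0,0,0.44],[0,0,0,0,0,0,0.435],[0,0,0,0,0,0,0.435]]'
python3 -m inch '[[0,0,-0.3,0,0,0,0.435],[0,0,-0.7,0,0,0,0.435],[0,0,-1,0,0,0,0.435],[0,0,-1,0,0,0,0.435],[0,0,-1,0,0,0,0.435]]'
python3 to.py 564.2 182.4 150
```

```text
time_s: 15.65
tool_pos: [621.6, -140.5, 18.4]
ee_rot: [0.59, 0.808, 0.0, 0.0]
wrist_force: [0.1, 0.2, 0.1]
gripper_width: 55.7
time_s: 16.27
tool_pos: [621.6, -141.9, 11.2]
ee_rot: [0.59, 0.807, 0.0, 0.001]
wrist_force: [1.1, -0.0, -0.3]
gripper_width: 39.7
t 16.27 pos [ 621.6 -141.9   11.2] F [ 1.09 -0.   -0.26] w 39.71
units [-0.04 -0.04  0.13] rot units to down/aligned [ 0.01  0.01 -0.  ]
time_s: 16.77
tool_pos: [621.2, -141.8, 10.7]
ee_rot: [0.59, 0.807, -0.0, 0.0]
wrist_force: [-0.5, 0.2, 2.6]
gripper_width: 37.5
time_s: 17.4
tool_pos: [621.3, -141.7, 112.4]
ee_rot: [0.59, 0.807, 0.0, 0.001]
wrist_force: [-0.2, -0.0, -0.4]
gripper_width: 37.2
t 17.4 pos [ 621.3 -141.7  112.4] F [-0.16 -0.01 -0.42] w 37.21
units [13.05  1.76 -1.51] rot units to down/aligned [ 0.01  0.   -0.  ]
```

```bash

python3 -m inch '[[0.5,0.4,-1,0,0,0,0.435],[0.95,0.4,-0.5,0,0,0,0.435],[0.97,0.4,0,0,0,0,0.435],[0.97,0.4,0,0,0,0,0.435],[0.97,0.16,0,0,0,0,0.435]]'
python3 -m inch '[[0.97,0,0,0,0,0,0.435],[0.97,0,0,0,0,0,0.435],[0.97,0,0,0,0,0,0.435],[0.97,0,0,0,0,0,0.435],[0.97,0,0,0,0,0,0.435]]'
python3 -m inch '[[0.97,0,0,0,0,0,0.435],[0.97,0,0,0,0,0,0.435],[0.97,0,0,0,0,0,0.435],[0.94,0,0,0,0,0,0.435],[0,0,0,0,0,0,0.435]]'
python3 -m inch '[[0,0,0,0,0,0,0.435]]'
python3 to.py 564.2 182.4 80
```

```text
time_s: 18.02
tool_pos: [630.2, -23.5, 148.9]
ee_rot: [0.59, 0.807, 0.0, 0.001]
wrist_force: [-0.3, -0.0, -1.3]
gripper_width: 37.6
time_s: 18.65
tool_pos: [592.4, 92.5, 147.9]
ee_rot: [0.59, 0.807, -0.0, 0.0]
wrist_force: [0.8, 0.3, -0.8]
gripper_width: 37.6
time_s: 19.27
tool_pos: [563.0, 184.6, 147.9]
ee_rot: [0.589, 0.808, 0.0, -0.0]
wrist_force: [0.7, -0.5, -1.6]
gripper_width: 37.6
time_s: 19.4
tool_pos: [563.9, 182.6, 147.8]
ee_rot: [0.59, 0.807, -0.0, 0.0]
wrist_force: [0.1, -0.8, -1.2]
gripper_width: 37.6
t 19.4 pos [563.9 182.6 147.8] F [ 0.1  -0.75 -1.21] w 37.56
units [-0.01  0.01  2.71] rot units to down/aligned [ 0.  0. -0.]
```

```bash

python3 -m inch '[[0,0,1,0,0,0,0.435],[0,0,1,0,0,0,0.435],[0,0,0.7,0,0,0,0.435],[0,0,0,0,0,0,0.435]]'
python3 -m inch '[[0,0,0.4,0,0,0,0.435],[0,0,0.3,0,0,0,0.435],[0,0,0,0,0,0,0.435]]'
python3 to.py 564.2 182.4 59
python3 -m inch '[[0,0,0.1,0,0,0,0.435],[0,0,0,0,0,0,0.435]]'
python3 to.py 564.2 182.4 59
```

```text
time_s: 19.9
tool_pos: [562.9, 181.9, 78.3]
ee_rot: [0.591, 0.807, -0.002, -0.001]
wrist_force: [-0.1, -0.1, 0.4]
gripper_width: 37.5
time_s: 20.27
tool_pos: [563.6, 182.7, 62.2]
ee_rot: [0.59, 0.807, -0.0, -0.0]
wrist_force: [-0.5, -0.2, -1.4]
gripper_width: 37.3
t 20.27 pos [563.6 182.7  62.2] F [-0.46 -0.23 -1.39] w 37.26
units [-0.02  0.02  0.13] rot units to down/aligned [-0.01 -0.   -0.  ]
time_s: 20.52
tool_pos: [564.0, 182.8, 60.4]
ee_rot: [0.59, 0.807, 0.0, 0.0]
wrist_force: [-0.8, -0.2, -0.9]
gripper_width: 37.4
t 20.52 pos [564.  182.8  60.4] F [-0.85 -0.19 -0.91] w 37.41
units [-0.02  0.    0.06] rot units to down/aligned [ 0.  0. -0.]
```

```bash

python3 -m inch '[[0,0,0.06,0,0,0,0.435],[0,0,0,0,0,0,0.435]]'
python3 -m inch '[[0,0,0.03,0,0,0,0.435],[0,0,0,0,0,0,0.435]]'
python3 to.py 564.2 182.4 59
```

```text
time_s: 20.78
tool_pos: [564.0, 182.8, 58.8]
ee_rot: [0.59, 0.807, -0.0, 0.0]
wrist_force: [-0.2, 0.1, 0.1]
gripper_width: 37.3
time_s: 21.02
tool_pos: [564.0, 182.8, 58.7]
ee_rot: [0.59, 0.807, 0.0, 0.0]
wrist_force: [-1.5, -0.2, 3.4]
gripper_width: 37.7
t 21.02 pos [564.  182.8  58.7] F [-1.48 -0.18  3.4 ] w 37.66
units [-0.02  0.   -0.01] rot units to down/aligned [ 0.  0. -0.]
```

```bash

python3 -m inch '[[0,0,-0.02,0,0,0,0.445],[0,0,0,0,0,0,0.46],[0,0,0,0,0,0,0.5],[0,0,0,0,0,0,0.53],[0,0,0,0,0,0,0.55]]'
python3 -m inch '[[0,0,-0.5,0,0,0,0.55],[0,0,-1,0,0,0,0.55],[0,0,-1,0,0,0,0.55],[0,0,-1,0,0,0,0.55],[0,0,0,0,0,0,0.55]]'
python3 - <<'E'
from h import *
p,d,W,KT=snap("wrist","w7")
from find import *
p,d,W,KT=snap("scene")
for b in bottles(W,p): print(*b)
E
python3 to.py 565 -178 150
```

```text
time_s: 21.65
tool_pos: [564.0, 182.8, 58.5]
ee_rot: [0.59, 0.807, -0.0, 0.0]
wrist_force: [-0.3, 0.7, -0.5]
gripper_width: 47.1
time_s: 22.28
tool_pos: [565.9, 183.2, 149.9]
ee_rot: [0.59, 0.807, 0.003, 0.002]
wrist_force: [0.3, -0.6, -0.4]
gripper_width: 47.0
507 -289 17 [ 506. -289.   44.] [185. 179.] [143. 135. 121.]
579 -269 16 [ 579. -269.   44.] [183. 200.] [203. 195. 179.]
566 -177 17 [ 566. -178.   44.] [217. 202.] [197. 189. 173.]
656 -289 17 [ 657. -290.   44.] [166. 223.] [ 74. 137.  72.]
677 -220 16 [ 677. -221.   44.] [188. 235.] [123.  77. 139.]
t 22.38 pos [563.9 182.8 146.1] F [ 0.42 -0.66 -0.17] w 46.66
units [-13.76  -4.34  -0.16] rot units to down/aligned [ 0.  0. -0.]
```

View pics/w7.png

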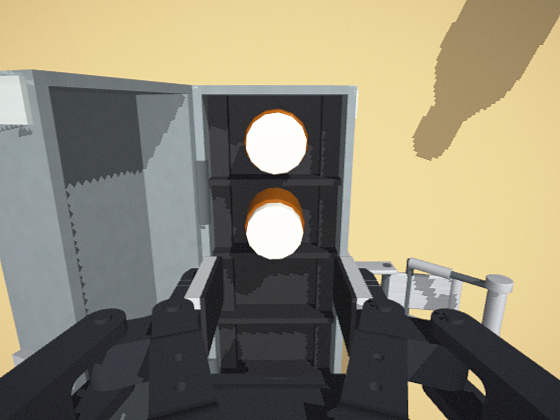

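```bash

python3 -m inch '[[-1,0,0,0,0,0,0.65],[-1,0,0,0,0,0,0.65],[-1,0,0,0,0,0,0.65],[-1,0,0,0,0,0,0.65],[-1,0,0,0,0,0,0.65]]'
python3 -m inch '[[-1,0,0,0,0,0,0.65],[-1,-0.3,0,0,0,0,0.65],[-1,-0.7,0,0,0,0,0.65],[-1,-0.7,0,0,0,0,0.65],[-1,-0.7,0,0,0,0,0.65]]'
python3 -m inch '[[-1,-0.7,0,0,0,0,0.65],[-1,-0.7,0,0,0,0,0.65],[-1,-0.54,0,0,0,0,0.65],[-0.76,0,0,0,0,0,0.65],[0,0,0,0,0,0,0.65]]'
python3 - <<'E'
from find import *
p,d,W,KT=snap("wrist","w8")
for b in bottles(W,p): print(*b)
E
python3 to.py 565 -178 8
```

```text
time_s: 23.0
tool_pos: [601.1, 62.9, 143.9]
ee_rot: [0.59, 0.807, -0.001, -0.001]
wrist_force: [-0.3, -0.9, 0.4]
gripper_width: 55.5
time_s: 23.62
tool_pos: [581.3, -74.4, 143.9]
ee_rot: [0.59, 0.807, -0.001, -0.002]
wrist_force: [0.5, -0.9, 0.2]
gripper_width: 55.6
time_s: 24.25
tool_pos: [565.0, -178.6, 144.9]
ee_rot: [0.591, 0.807, -0.0, -0.001]
wrist_force: [0.0, -0.1, 0.1]
gripper_width: 55.7
564 -178 17 [ 564. -178.   45.] [277. 207.] [196. 187. 171.]
679 -216 16 [ 680. -212.   45.] [408. 291.] [ 95.  41. 125.]
493 -280 6 [ 493. -279.   37.] [152. 298.] [117.  75.  34.]
577 -271 17 [ 577. -270.   45.] [258. 320.] [186. 177. 160.]
654 -289 16 [ 652. -285.   45.] [340. 360.] [ 23. 111.  45.]
t 24.3 pos [ 565.1 -177.7  145.1] F [-0.41 -0.11  0.22] w 55.53
units [-0.02 -0.    5.48] rot units to down/aligned [-0.   -0.01 -0.  ]
```

```bash

python3 -m inch '[[0,-0.02,1,0,0,0,0.65],[0,0,1,0,0,0,0.65],[0,0,1,0,0,0,0.65],[0,0,1,0,0,0,0.65],[0,0,1,0,0,0,0.65]]'
python3 -m inch '[[0,0,0.43,0,0,0,0.65],[0,0,0,0,0,0,0.55],[0,0,0,0,0,0,0.5],[0,0,0,0,0,0,0.47],[0,0,0,0,0,0,0.46]]'
python3 to.py 564.5 -178 8
python3 -m inch '[[0,0,0,0,0,0,0.45],[0,0,0,0,0,0,0.44],[0,0,0,0,0,0,0.435],[0,0,0,0,0,0,0.435]]'
python3 -m inch '[[0,0,-0.3,0,0,0,0.435],[0,0,-0.7,0,0,0,0.435],[0,0,-1,0,0,0,0.435],[0,0,-1,0,0,0,0.435],[0,0,-1,0,0,0,0.435]]'
python3 to.py 579.3 134.7 150
```

```text
time_s: 24.92
tool_pos: [564.8, -176.5, 20.1]
ee_rot: [0.589, 0.808, 0.0, -0.0]
wrist_force: [-0.4, -0.9, -1.0]
gripper_width: 55.4
time_s: 25.55
tool_pos: [565.0, -178.4, 11.2]
ee_rot: [0.59, 0.807, 0.0, 0.001]
wrist_force: [0.0, -0.1, -0.4]
gripper_width: 39.1
t 25.55 pos [ 565.  -178.4   11.2] F [ 0.04 -0.07 -0.4 ] w 39.13
units [ 0.02 -0.01  0.13] rot units to down/aligned [ 0.01  0.01 -0.  ]
time_s: 26.05
tool_pos: [564.7, -178.2, 10.8]
ee_rot: [0.59, 0.807, -0.0, 0.0]
wrist_force: [-0.5, -0.1, 3.1]
gripper_width: 37.3
time_s: 26.68
tool_pos: [564.7, -178.1, 112.3]
ee_rot: [0.59, 0.807, 0.0, 0.001]
wrist_force: [0.0, -0.8, -0.3]
gripper_width: 37.7
t 26.68 pos [ 564.7 -178.1  112.3] F [ 0.03 -0.79 -0.27] w 37.72
units [11.74  4.35 -1.51] rot units to down/aligned [ 0.01  0.01 -0.  ]
```

```bash

python3 -m inch '[[0.4,0.87,-1,0,0,0,0.435],[0.8,0.87,-0.5,0,0,0,0.435],[0.8,0.87,0,0,0,0,0.435],[0.8,0.87,0,0,0,0,0.435],[0.9,0.87,0,0,0,0,0.435]]'
python3 -m inch '[[0.98,0,0,0,0,0,0.435],[0.98,0,0,0,0,0,0.435],[0.98,0,0,0,0,0,0.435],[0.98,0,0,0,0,0,0.435],[0.98,0,0,0,0,0,0.435]]'
python3 -m inch '[[0.98,0,0,0,0,0,0.435],[0.98,0,0,0,0,0,0.435],[0.98,0,0,0,0,0,0.435],[0.2,0,0,0,0,0,0.435],[0,0,0,0,0,0,0.435]]'
python3 -m inch '[[0,0,0,0,0,0,0.435]]'
python3 to.py 579.3 134.7 80
```

```text
time_s: 27.3
tool_pos: [640.7, -56.2, 149.1]
ee_rot: [0.59, 0.807, 0.0, 0.001]
wrist_force: [0.2, -1.0, 0.2]
gripper_width: 37.5
time_s: 27.92
tool_pos: [602.0, 61.1, 148.0]
ee_rot: [0.59, 0.807, 0.0, 0.0]
wrist_force: [0.1, -0.1, -0.4]
gripper_width: 37.5
time_s: 28.55
tool_pos: [578.9, 134.6, 147.9]
ee_rot: [0.59, 0.807, -0.0, 0.0]
wrist_force: [0.1, -0.0, -2.0]
gripper_width: 37.5
time_s: 28.68
tool_pos: [579.3, 133.8, 147.8]
ee_rot: [0.591, 0.807, -0.0, 0.0]
wrist_force: [0.2, -0.5, -0.1]
gripper_width: 37.3
t 28.68 pos [579.3 133.8 147.8] F [ 0.18 -0.49 -0.05] w 37.34
units [0.04 0.01 2.71] rot units to down/aligned [-0.    0.   -0.01]
```

Grip TCP was 10.8, so I expect contact at 58.7.

```bash

python3 -m inch '[[0.02,0,1,0,0,0,0.435],[0,0,1,0,0,0,0.435],[0,0,0.7,0,0,0,0.435],[0,0,0,0,0,0,0.435]]'
python3 -m inch '[[0,0,0.4,0,0,0,0.435],[0,0,0.35,0,0,0,0.435],[0,0,0,0,0,0,0.435]]'
python3 -m inch '[[0,0,0.08,0,0,0,0.435],[0,0,0,0,0,0,0.435]]'
python3 to.py 579.3 134.7 58.7
python3 -m inch '[[0,0,0.05,0,0,0,0.435],[0,0,0,0,0,0,0.435]]'
python3 to.py 579.3 134.7 58.7
```

```text
time_s: 29.18
tool_pos: [577.8, 134.3, 78.3]
ee_rot: [0.591, 0.807, -0.001, -0.001]
wrist_force: [-0.8, -0.0, -1.0]
gripper_width: 37.5
time_s: 29.55
tool_pos: [578.4, 135.0, 60.7]
ee_rot: [0.59, 0.807, -0.001, -0.001]
wrist_force: [-1.0, -0.5, -0.5]
gripper_width: 37.4
time_s: 29.8
tool_pos: [579.0, 135.1, 59.8]
ee_rot: [0.59, 0.807, 0.0, 0.0]
wrist_force: [0.0, 0.9, -0.6]
gripper_width: 37.1
t 29.8 pos [579.  135.1  59.8] F [ 0.01  0.87 -0.6 ] w 37.09
units [-0.02  0.    0.04] rot units to down/aligned [ 0.  0. -0.]
time_s: 30.05
tool_pos: [579.2, 135.1, 58.8]
ee_rot: [0.59, 0.807, 0.0, 0.0]
wrist_force: [0.6, -0.3, 0.3]
gripper_width: 37.6
t 30.05 pos [579.2 135.1  58.8] F [ 0.61 -0.29  0.28] w 37.65
units [-0.02 -0.    0.  ] rot units to down/aligned [ 0.01  0.   -0.  ]
```

```bash

python3 -m inch '[[0,0,0,0,0,0,0.445],[0,0,0,0,0,0,0.46],[0,0,0,0,0,0,0.5],[0,0,0,0,0,0,0.53],[0,0,0,0,0,0,0.55]]'
python3 -m inch '[[0,0,-0.5,0,0,0,0.55],[0,0,-1,0,0,0,0.55],[0,0,-1,0,0,0,0.55],[0,0,-1,0,0,0,0.55],[0,0,0,0,0,0,0.55]]'
python3 - <<'E'
from h import *
p,d,W,KT=snap("wrist","w9")
from find import *
p,d,W,KT=snap("scene")
for b in bottles(W,p): print(*b)
E
python3 to.py 578 -270 150
```

```text
time_s: 30.68
tool_pos: [578.9, 135.0, 58.3]
ee_rot: [0.59, 0.807, -0.0, -0.0]
wrist_force: [-1.0, -0.3, 0.3]
gripper_width: 46.9
time_s: 31.3
tool_pos: [580.8, 135.3, 149.6]
ee_rot: [0.59, 0.807, 0.002, 0.003]
wrist_force: [0.1, 0.4, -0.4]
gripper_width: 46.5
506 -289 17 [ 507. -289.   44.] [185. 178.] [145. 136. 123.]
578 -270 17 [ 578. -270.   44.] [183. 200.] [200. 193. 177.]
656 -289 17 [ 656. -290.   44.] [166. 223.] [ 74. 137.  72.]
678 -219 17 [ 677. -220.   44.] [188. 235.] [122.  76. 138.]
763 -85 15 [761. -87.  50.] [230. 273.] [158. 155. 144.]
t 31.4 pos [578.9 135.  145.8] F [-0.64 -0.44 -1.06] w 46.74
units [-15.43  -4.95  -0.17] rot units to down/aligned [ 0.  0. -0.]
```

View pics/w9.png

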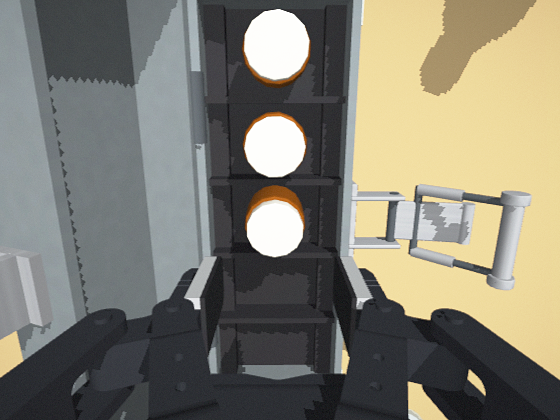

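Three stand in their cells. Next is (578,-270).

```bash

python3 -m inch '[[-1,0,0,0,0,0,0.65],[-1,0,0,0,0,0,0.65],[-1,0,0,0,0,0,0.65],[-1,0,0,0,0,0,0.65],[-1,0,0,0,0,0,0.65]]'
python3 -m inch '[[-1,0,0,0,0,0,0.65],[-1,-0.3,0,0,0,0,0.65],[-1,-0.7,0,0,0,0,0.65],[-1,-0.7,0,0,0,0,0.65],[-1,-0.7,0,0,0,0,0.65]]'
python3 -m inch '[[-1,-0.7,0,0,0,0,0.65],[-1,-0.7,0,0,0,0,0.65],[-1,-0.7,0,0,0,0,0.65],[-1,-0.4,0,0,0,0,0.65],[-1,0,0,0,0,0,0.65]]'
python3 -m inch '[[-0.4,-0.05,0,0,0,0,0.65],[0,0,0,0,0,0,0.65]]'
python3 - <<'E'
from find import *
p,d,W,KT=snap("wrist","w10")
for b in bottles(W,p): print(*b)
E
python3 to.py 577.5 -270.5 8
```

```text
time_s: 32.02
tool_pos: [616.0, 15.2, 143.6]
ee_rot: [0.59, 0.807, -0.001, -0.002]
wrist_force: [0.3, -0.6, -0.1]
gripper_width: 55.7
time_s: 32.65
tool_pos: [596.8, -122.5, 144.6]
ee_rot: [0.59, 0.807, -0.0, -0.001]
wrist_force: [-0.1, -0.5, -0.2]
gripper_width: 55.1
time_s: 33.28
tool_pos: [575.0, -260.7, 144.9]
ee_rot: [0.591, 0.807, -0.0, -0.001]
wrist_force: [0.1, -1.0, 0.6]
gripper_width: 55.8
time_s: 33.52
tool_pos: [577.5, -269.6, 145.0]
ee_rot: [0.59, 0.807, 0.0, -0.001]
wrist_force: [-0.1, 0.6, -0.7]
gripper_width: 55.3
677 -221 17 [ 676. -221.   45.] [432. 186.] [ 91.  39. 121.]
506 -290 17 [ 506. -290.   45.] [175. 205.] [189. 181. 164.]
577 -271 17 [ 578. -271.   45.] [278. 210.] [190. 181. 166.]
656 -291 17 [ 658. -283.   45.] [373. 256.] [ 24. 114.  47.]
t 33.58 pos [ 577.5 -268.9  145.2] F [-0.17  0.62  0.36] w 55.62
units [-0.07 -0.02  5.49] rot units to down/aligned [-0.   -0.01 -0.  ]
```

```bash

python3 -m inch '[[-0.05,0,1,0,0,0,0.65],[0,0,1,0,0,0,0.65],[0,0,1,0,0,0,0.65],[0,0,1,0,0,0,0.65],[0,0,1,0,0,0,0.65]]'
python3 -m inch '[[0,0,0.45,0,0,0,0.65],[0,0,0,0,0,0,0.55],[0,0,0,0,0,0,0.5],[0,0,0,0,0,0,0.47],[0,0,0,0,0,0,0.46]]'
python3 to.py 577.5 -271 8
python3 -m inch '[[0,0,0,0,0,0,0.45],[0,0,0,0,0,0,0.44],[0,0,0,0,0,0,0.435],[0,0,0,0,0,0,0.435]]'
python3 to.py 577.5 -271 8
python3 -m inch '[[0,0,-0.3,0,0,0,0.435],[0,0,-0.7,0,0,0,0.435],[0,0,-1,0,0,0,0.435],[0,0,-1,0,0,0,0.435],[0,0,-1,0,0,0,0.435]]'
python3 to.py 594.5 87 150
```

```text
time_s: 34.2
tool_pos: [578.2, -269.1, 20.2]
ee_rot: [0.59, 0.808, 0.0, -0.0]
wrist_force: [-0.3, 0.3, 0.1]
gripper_width: 55.5
time_s: 34.83
tool_pos: [578.6, -270.9, 10.5]
ee_rot: [0.59, 0.807, 0.0, 0.001]
wrist_force: [-0.0, 1.0, -0.2]
gripper_width: 39.3
t 34.83 pos [ 578.6 -270.9   10.5] F [-0.05  0.99 -0.19] w 39.34
units [ 0.01 -0.05  0.1 ] rot units to down/aligned [ 0.01  0.01 -0.  ]
time_s: 35.33
tool_pos: [578.3, -270.7, 10.0]
ee_rot: [0.59, 0.807, -0.0, 0.0]
wrist_force: [-0.4, 0.3, 3.2]
gripper_width: 37.6
t 35.33 pos [ 578.3 -270.7   10. ] F [-0.39  0.31  3.25] w 37.63
units [-0.   -0.04  0.08] rot units to down/aligned [ 0.  0. -0.]
time_s: 35.95
tool_pos: [578.4, -270.6, 111.6]
ee_rot: [0.59, 0.807, 0.0, 0.001]
wrist_force: [0.6, -0.6, -0.7]
gripper_width: 37.8
t 35.95 pos [ 578.4 -270.6  111.6] F [ 0.61 -0.6  -0.74] w 37.76
units [13.43  4.96 -1.54] rot units to down/aligned [ 0.01  0.01 -0.  ]
```

```bash

python3 -m inch '[[0.5,0.8,-1,0,0,0,0.435],[0.93,0.83,-0.5,0,0,0,0.435],[0.96,0.83,0,0,0,0,0.435],[0.96,0.83,0,0,0,0,0.435],[0.96,0.83,0,0,0,0,0.435]]'
python3 -m inch '[[0.96,0.84,0,0,0,0,0.435],[0.96,0,0,0,0,0,0.435],[0.96,0,0,0,0,0,0.435],[0.96,0,0,0,0,0,0.435],[0.96,0,0,0,0,0,0.435]]'
python3 -m inch '[[0.96,0,0,0,0,0,0.435],[0.96,0,0,0,0,0,0.435],[0.96,0,0,0,0,0,0.435],[0.96,0,0,0,0,0,0.435],[0.48,0,0,0,0,0,0.435]]'
python3 -m inch '[[0,0,0,0,0,0,0.435],[0,0,0,0,0,0,0.435]]'
python3 to.py 594.5 87 80
```

```text
time_s: 36.58
tool_pos: [644.2, -135.7, 148.5]
ee_rot: [0.59, 0.807, 0.0, 0.001]
wrist_force: [1.1, -0.3, -0.2]
gripper_width: 37.3
time_s: 37.2
tool_pos: [626.3, -14.7, 147.3]
ee_rot: [0.59, 0.807, -0.0, 0.0]
wrist_force: [-0.4, -0.2, -1.5]
gripper_width: 37.4
time_s: 37.83
tool_pos: [593.9, 88.7, 147.1]
ee_rot: [0.59, 0.808, -0.0, 0.0]
wrist_force: [-0.1, -0.0, -0.1]
gripper_width: 37.2
time_s: 38.08
tool_pos: [594.7, 86.4, 147.0]
ee_rot: [0.59, 0.807, -0.0, 0.0]
wrist_force: [0.2, 0.2, -0.6]
gripper_width: 37.6
t 38.08 pos [594.7  86.4 147. ] F [ 0.25  0.23 -0.58] w 37.57
units [ 0.03 -0.    2.68] rot units to down/aligned [-0.  0. -0.]
```

```bash

python3 -m inch '[[0.02,0,1,0,0,0,0.435],[0,0,1,0,0,0,0.435],[0,0,0.68,0,0,0,0.435],[0,0,0,0,0,0,0.435]]'
python3 -m inch '[[0,0,0.4,0,0,0,0.435],[0,0,0.35,0,0,0,0.435],[0,0,0,0,0,0,0.435]]'
python3 -m inch '[[0,0,0.08,0,0,0,0.435],[0,0,0,0,0,0,0.435]]'
python3 to.py 594.5 87 58
python3 -m inch '[[0,0,0.03,0,0,0,0.435],[0,0,0,0,0,0,0.435]]'
python3 to.py 594.5 87 58
```

```text
time_s: 38.58
tool_pos: [593.3, 86.8, 78.1]
ee_rot: [0.591, 0.807, -0.001, -0.001]
wrist_force: [-0.4, 0.6, -0.3]
gripper_width: 37.2
time_s: 38.95
tool_pos: [593.8, 87.5, 60.5]
ee_rot: [0.59, 0.807, -0.001, -0.001]
wrist_force: [-0.3, -0.2, -0.9]
gripper_width: 37.6
time_s: 39.2
tool_pos: [594.5, 87.5, 59.5]
ee_rot: [0.59, 0.807, 0.0, 0.0]
wrist_force: [0.2, 0.3, -1.2]
gripper_width: 36.9
t 39.2 pos [594.5  87.5  59.5] F [ 0.18  0.31 -1.16] w 36.95
units [-0.02 -0.01  0.06] rot units to down/aligned [ 0.  0. -0.]
time_s: 39.45
tool_pos: [594.4, 87.5, 58.7]
ee_rot: [0.59, 0.807, 0.0, 0.0]
wrist_force: [-0.3, 0.8, -0.5]
gripper_width: 37.4
t 39.45 pos [594.4  87.5  58.7] F [-0.33  0.75 -0.54] w 37.36
units [-0.02 -0.    0.03] rot units to down/aligned [ 0.  0. -0.]
```

```bash

python3 -m inch '[[0,0,0.02,0,0,0,0.435],[0,0,0,0,0,0,0.445],[0,0,0,0,0,0,0.46],[0,0,0,0,0,0,0.5],[0,0,0,0,0,0,0.55]]'
python3 -m inch '[[0,0,0,0,0,0,0.55],[0,0,-0.5,0,0,0,0.55],[0,0,-1,0,0,0,0.55],[0,0,-1,0,0,0,0.55],[0,0,-1,0,0,0,0.55]]'
python3 - <<'E'
from h import *
p,d,W,KT=snap("wrist","w11")
from find import *
p,d,W,KT=snap("scene")
for b in bottles(W,p): print(*b)
E
python3 to.py 506 -290 150
```

```text
time_s: 40.08
tool_pos: [594.4, 87.5, 58.1]
ee_rot: [0.59, 0.807, 0.0, 0.0]
wrist_force: [0.1, -0.6, -0.7]
gripper_width: 46.9
time_s: 40.7
tool_pos: [594.5, 87.5, 147.5]
ee_rot: [0.59, 0.807, 0.0, 0.001]
wrist_force: [-0.1, -0.4, -0.2]
gripper_width: 46.9
507 -289 17 [ 507. -290.   44.] [185. 178.] [148. 139. 125.]
656 -290 17 [ 657. -290.   45.] [166. 223.] [ 72. 135.  71.]
677 -220 16 [ 677. -220.   44.] [188. 235.] [121.  76. 137.]
t 40.8 pos [596.7  87.7 150.7] F [ 0.62 -0.4   0.24] w 46.99
units [-1.329e+01 -8.040e+00 -1.000e-02] rot units to down/aligned [ 0.05  0.01 -0.  ]
```

View pics/w11.png

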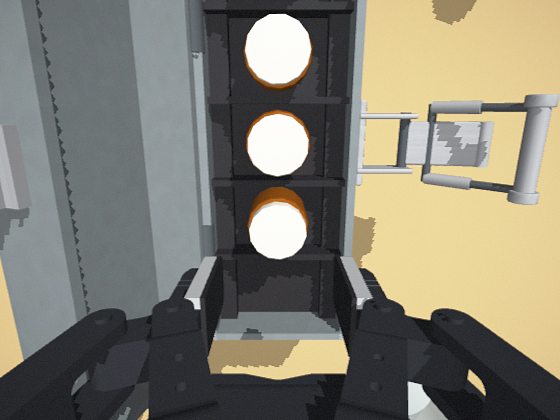

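```bash

python3 -m inch '[[-1,0,0,0,0,0,0.65],[-1,0,0,0,0,0,0.65],[-1,0,0,0,0,0,0.65],[-1,0,0,0,0,0,0.65],[-1,-0.7,0,0,0,0,0.65]]'
python3 -m inch '[[-0.9,-0.8,0,0,0,0,0.65],[-0.9,-0.8,0,0,0,0,0.65],[-0.9,-0.8,0,0,0,0,0.65],[-0.9,-0.8,0,0,0,0,0.65],[-0.9,-0.8,0,0,0,0,0.65]]'
python3 -m inch '[[-0.9,-0.8,0,0,0,0,0.65],[-0.9,-0.8,0,0,0,0,0.65],[-0.9,-0.8,0,0,0,0,0.65],[-0.9,-0.8,0,0,0,0,0.65],[-0.2,0,0,0,0,0,0.65]]'
python3 -m inch '[[0,0,0,0,0,0,0.65]]'
python3 - <<'E'
from find import *
p,d,W,KT=snap("wrist","w12")
for b in bottles(W,p): print(*b)
E
python3 to.py 506 -290 8
```

```text
time_s: 41.42
tool_pos: [616.0, -37.9, 144.7]
ee_rot: [0.59, 0.807, -0.0, -0.0]
wrist_force: [0.8, 0.5, -0.3]
gripper_width: 55.5
time_s: 42.05
tool_pos: [553.8, -175.7, 145.1]
ee_rot: [0.59, 0.807, -0.0, -0.0]
wrist_force: [-0.2, 0.0, 0.3]
gripper_width: 55.3
time_s: 42.68
tool_pos: [506.0, -291.1, 145.2]
ee_rot: [0.591, 0.806, -0.0, -0.0]
wrist_force: [-0.5, 0.8, 0.4]
gripper_width: 55.1
time_s: 42.8
tool_pos: [507.1, -289.3, 145.2]
ee_rot: [0.59, 0.807, 0.0, -0.0]
wrist_force: [-0.1, 0.2, -0.6]
gripper_width: 55.7
677 -221 18 [ 675. -222.   45.] [533. 190.] [ 80.  34. 107.]
506 -290 17 [ 506. -290.   45.] [276. 208.] [182. 174. 159.]
656 -291 17 [ 655. -291.   45.] [465. 267.] [ 21. 105.  42.]
t 42.85 pos [ 507.3 -288.8  145.3] F [ 0.51  1.08 -0.6 ] w 55.66
units [-0.04 -0.06  5.49] rot units to down/aligned [ 0. -0.  0.]
```

```bash

python3 -m inch '[[-0.03,-0.04,1,0,0,0,0.65],[0,0,1,0,0,0,0.65],[0,0,1,0,0,0,0.65],[0,0,1,0,0,0,0.65],[0,0,1,0,0,0,0.65]]'
python3 -m inch '[[0,0,0.45,0,0,0,0.65],[0,0,0,0,0,0,0.55],[0,0,0,0,0,0,0.5],[0,0,0,0,0,0,0.47],[0,0,0,0,0,0,0.46]]'
python3 -m inch '[[0,0,0,0,0,0,0.45],[0,0,0,0,0,0,0.44],[0,0,0,0,0,0,0.435],[0,0,0,0,0,0,0.435]]'
python3 to.py 506 -290 8
python3 -m inch '[[0,0,-0.3,0,0,0,0.435],[0,0,-0.7,0,0,0,0.435],[0,0,-1,0,0,0,0.435],[0,0,-1,0,0,0,0.435],[0,0,-1,0,0,0,0.435]]'
python3 to.py 609.6 39.4 150
```

```text
time_s: 43.48
tool_pos: [506.9, -289.0, 19.8]
ee_rot: [0.589, 0.808, 0.0, 0.0]
wrist_force: [-0.6, -0.4, 0.3]
gripper_width: 55.3
time_s: 44.1
tool_pos: [506.7, -290.6, 10.2]
ee_rot: [0.59, 0.807, -0.0, 0.001]
wrist_force: [0.0, -0.0, -0.8]
gripper_width: 39.6
time_s: 44.6
tool_pos: [506.4, -290.5, 9.8]
ee_rot: [0.59, 0.807, -0.0, 0.0]
wrist_force: [-1.2, 0.4, 2.4]
gripper_width: 37.4
t 44.6 pos [ 506.4 -290.5    9.8] F [-1.22  0.44  2.35] w 37.37
units [ 0.02 -0.01  0.07] rot units to down/aligned [ 0.  0. -0.]
time_s: 45.22
tool_pos: [506.5, -290.4, 111.4]
ee_rot: [0.59, 0.807, 0.0, 0.001]
wrist_force: [1.3, -0.3, -1.3]
gripper_width: 37.3
t 45.23 pos [ 506.5 -290.4  111.4] F [ 1.32 -0.25 -1.32] w 37.31
units [11.32  7.93 -1.55] rot units to down/aligned [ 0.    0.01 -0.  ]
```

```bash

python3 -m inch '[[0.3,0.8,-1,0,0,0,0.435],[0.8,0.9,-0.5,0,0,0,0.435],[0.8,0.9,0,0,0,0,0.435],[0.8,0.9,0,0,0,0,0.435],[0.8,0.9,0,0,0,0,0.435]]'
python3 -m inch '[[0.8,0.9,0,0,0,0,0.435],[0.8,0.9,0,0,0,0,0.435],[0.8,0.9,0,0,0,0,0.435],[0.8,0.83,0,0,0,0,0.435],[0.9,0,0,0,0,0,0.435]]'
python3 -m inch '[[0.9,0,0,0,0,0,0.435],[0.9,0,0,0,0,0,0.435],[0.9,0,0,0,0,0,0.435],[0.9,0,0,0,0,0,0.435],[0.12,0,0,0,0,0,0.435]]'
python3 -m inch '[[0,0,0,0,0,0,0.435],[0,0,0,0,0,0,0.435]]'
python3 to.py 609.6 39.4 80
```

```text
time_s: 45.85
tool_pos: [585.2, -172.7, 148.2]
ee_rot: [0.59, 0.807, 0.0, 0.001]
wrist_force: [-0.2, -1.0, -0.0]
gripper_width: 37.4
time_s: 46.48
tool_pos: [638.1, -47.9, 147.4]
ee_rot: [0.59, 0.807, 0.0, 0.0]
wrist_force: [0.7, 0.7, -0.5]
gripper_width: 37.5
time_s: 47.1
tool_pos: [608.8, 41.3, 147.0]
ee_rot: [0.589, 0.808, 0.0, 0.0]
wrist_force: [0.8, -1.1, -1.6]
gripper_width: 37.3
time_s: 47.35
tool_pos: [609.6, 38.8, 146.7]
ee_rot: [0.591, 0.807, -0.0, 0.0]
wrist_force: [-0.4, 0.3, -0.3]
gripper_width: 37.4
t 47.35 pos [609.6  38.8 146.7] F [-0.39  0.25 -0.33] w 37.44
units [0.02 0.01 2.67] rot units to down/aligned [-0.    0.   -0.01]
```

```bash

python3 -m inch '[[0.02,0,1,0,0,0,0.435],[0,0,1,0,0,0,0.435],[0,0,0.67,0,0,0,0.435],[0,0,0,0,0,0,0.435]]'
python3 -m inch '[[0,0,0.4,0,0,0,0.435],[0,0,0.35,0,0,0,0.435],[0,0,0,0,0,0,0.435]]'
python3 -m inch '[[0,0,0.09,0,0,0,0.435],[0,0,0,0,0,0,0.435]]'
python3 to.py 609.6 39.4 57.8
python3 -m inch '[[0,0,0.05,0,0,0,0.435],[0,0,0,0,0,0,0.435]]'
python3 to.py 609.6 39.4 57.8
```

```text
time_s: 47.85
tool_pos: [608.1, 39.5, 78.1]
ee_rot: [0.59, 0.807, -0.001, -0.002]
wrist_force: [0.8, -0.6, -0.6]
gripper_width: 37.7
time_s: 48.22
tool_pos: [608.6, 40.0, 60.4]
ee_rot: [0.59, 0.807, -0.001, -0.001]
wrist_force: [-0.1, 0.1, -0.5]
gripper_width: 37.5
time_s: 48.48
tool_pos: [609.3, 40.0, 59.2]
ee_rot: [0.59, 0.807, 0.0, 0.0]
wrist_force: [-0.0, -0.1, 0.5]
gripper_width: 37.4
t 48.48 pos [609.3  40.   59.2] F [-0.03 -0.12  0.46] w 37.37
units [-0.03  0.    0.06] rot units to down/aligned [ 0.  0. -0.]
time_s: 48.72
tool_pos: [609.2, 40.0, 57.8]
ee_rot: [0.59, 0.807, -0.0, 0.0]
wrist_force: [-0.2, -0.6, -0.7]
gripper_width: 37.2
t 48.73 pos [609.2  40.   57.8] F [-0.21 -0.59 -0.72] w 37.24
units [-0.03  0.01  0.  ] rot units to down/aligned [ 0.  0. -0.]
```

```bash

python3 -m inch '[[0,0,0.02,0,0,0,0.435],[0,0,0,0,0,0,0.445],[0,0,0,0,0,0,0.46],[0,0,0,0,0,0,0.5],[0,0,0,0,0,0,0.55]]'
python3 -m inch '[[0,0,0,0,0,0,0.55],[0,0,-0.5,0,0,0,0.55],[0,0,-1,0,0,0,0.55],[0,0,-1,0,0,0,0.55],[0,0,-1,0,0,0,0.55]]'
python3 -m inch '[[0,0,-1,0,0,0,0.3],[0,0,-1,0,0,0,0],[0,0,-0.3,0,0,0,0],[0,0,0,0,0,0,0]]'
python3 - <<'E'
from h import *
p,d,W,KT=snap("top","t13")
cv2.imwrite("pics/t13c.png",cv2.resize(p[140:280,160:300],None,fx=4,fy=4)[:,:,::-1])
p,d,W,KT=snap("scene"); v=np.array([579.3,134.7,.308]);x=np.array([-np.cos(v[2]),-np.sin(v[2])]); y=np.array([-x[1],x[0]])
D=W[...,:2]-v[:2]; qx,qy=D@x,D@y; z=W[...,2]
for c in (-100,-50,0,50,100):
    m=(abs(qx)<35)&(abs(qy-c)<23)&(z>85)&(z<100); print(c,m.sum(),qx[m].mean().round(1),qy[m].mean().round(1),z[m].mean().round(1),z[m].std().round(2))
E
python3 to.py 609.6 39.4 220
```

```text
time_s: 49.35
tool_pos: [609.2, 40.0, 57.3]
ee_rot: [0.59, 0.807, -0.0, 0.0]
wrist_force: [-0.1, -0.3, -0.5]
gripper_width: 47.2
time_s: 49.98
tool_pos: [609.4, 40.0, 146.8]
ee_rot: [0.59, 0.807, 0.0, 0.001]
wrist_force: [0.2, -0.3, 0.2]
gripper_width: 47.1
time_s: 50.48
tool_pos: [609.4, 40.0, 203.0]
ee_rot: [0.59, 0.807, 0.0, 0.001]
wrist_force: [0.1, -0.1, 0.1]
gripper_width: -0.1
-100 130 -2.0 -100.9 90.6 1.83
-50 132 -1.5 -48.7 90.8 1.97
0 128 -1.2 -1.0 91.1 1.71
50 132 -1.6 49.6 91.2 2.01
100 137 -1.2 98.8 90.9 1.9
t 50.58 pos [608.6  40.1 201.1] F [-0.14 -0.18 -0.81] w 0.06
units [-0.04  0.03 -0.76] rot units to down/aligned [-0.01 -0.   -0.  ]
```

View pics/t13c.png

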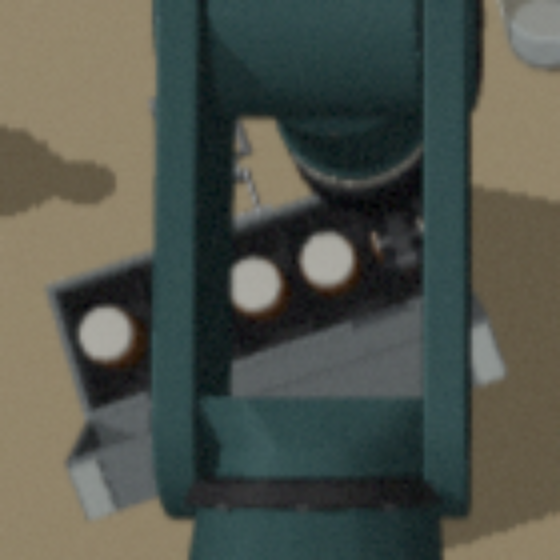

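```bash

cat > c2w.py <<'E'
import sys,numpy as np
x,y,z=map(float,sys.argv[1:4]); c,s=.953,.3032
print(round(579.3-c*x+s*y,1),round(134.7-s*x-c*y,1),z)
E
python3 to.py $(python3 c2w.py 160 0 222)
python3 -m inch '[[0.9,-1,-0.8,0,0,0,0],[0.9,-1,0,0,0,0,0],[0.9,-1,0,0,0,0,0],[0.9,-1,0,0,0,0,0],[0.38,-1,0,0,0,0,0]]'
python3 -m inch '[[0,-0.8,0,0,0,0,0],[0,-0.6,0,0,0,0,0],[0,0,0,0,0,0,0]]'
python3 to.py $(python3 c2w.py 160 0 150)
```

```text
t 50.58 pos [608.6  40.1 201.1] F [-0.14 -0.18 -0.81] w 0.06
units [ 3.97 -6.37 -0.82] rot units to down/aligned [-0.01 -0.   -0.  ]
time_s: 51.2
tool_pos: [458.1, 97.6, 220.8]
ee_rot: [0.59, 0.808, -0.001, -0.001]
wrist_force: [0.3, 0.0, 1.0]
gripper_width: 0.1
time_s: 51.58
tool_pos: [425.9, 86.1, 221.9]
ee_rot: [0.59, 0.807, -0.0, -0.0]
wrist_force: [0.5, 0.2, 0.3]
gripper_width: -0.2
t 51.58 pos [425.9  86.1 221.9] F [0.49 0.25 0.29] w -0.16
units [-0.01  0.04  2.87] rot units to down/aligned [-0. -0. -0.]
```

```bash

python3 -m inch '[[0,0,1,0,0,0,0],[0,0,1,0,0,0,0],[0,0,0.87,0,0,0,0],[0,0.5,0,0,0,0,0],[0,0.4,0,0,0,0,0]]'
python3 -m inch '[[0,0.3,0,0,0,0,0],[0,0.3,0,0,0,0,0],[0,0.3,0,0,0,0,0],[0,0.3,0,0,0,0,0],[0,0.3,0,0,0,0,0]]'
python3 - <<'E'
from h import *
p,d,W,KT=snap("scene","s14")
E
python3 to.py $(python3 c2w.py 22 0 150)
```

```text
time_s: 52.2
tool_pos: [449.8, 93.4, 151.3]
ee_rot: [0.59, 0.807, 0.001, 0.001]
wrist_force: [0.2, -0.1, 0.5]
gripper_width: 0.3
time_s: 52.82
tool_pos: [482.4, 103.7, 157.7]
ee_rot: [0.59, 0.807, -0.002, -0.0]
wrist_force: [-22.3, -4.9, 36.7]
gripper_width: -0.1
t 52.88 pos [484.4 104.2 158.4] F [-12.52  -3.47  25.28] w -0.08
units [0.01 3.11 0.34] rot units to down/aligned [0.01 0.01 0.  ]
```

View pics/s14.png

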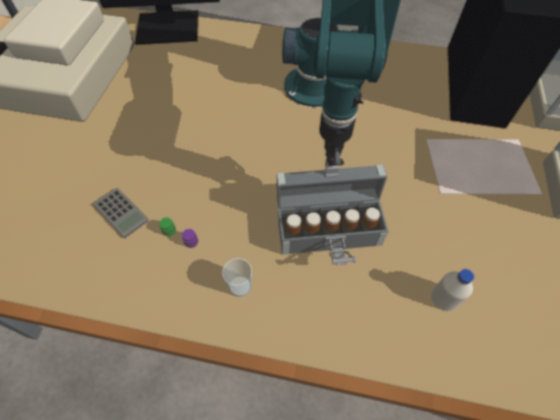

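```bash

python3 -m inch '[[0,-0.8,-0.2,0,0,0,0],[0,-1,0,0,0,0,0],[0,-0.5,0,0,0,0,0],[0,0,0,0,0,0,0]]'
python3 to.py $(python3 c2w.py 160 0 128)
python3 - <<'E'
from h import *
p,d,W,KT=snap("scene"); v=np.array([579.3,134.7,.308]);x=np.array([-np.cos(v[2]),-np.sin(v[2])]); y=np.array([-x[1],x[0]])
D=W[...,:2]-v[:2]; qx,qy=D@x,D@y; z=W[...,2]
for h in range(75,185,8):
    m=(qx>25)&(qx<150)&(abs(qy-90)<30)&(abs(z-h)<4); print(h,m.sum(),np.percentile(qx[m],[3,50,97]).round() if m.sum() else '')
E
```

```text
time_s: 53.38
tool_pos: [429.3, 87.1, 156.2]
ee_rot: [0.59, 0.807, 0.001, 0.001]
wrist_force: [0.1, -0.2, -0.4]
gripper_width: -0.1
t 53.38 pos [429.3  87.1 156.2] F [ 0.05 -0.22 -0.42] w -0.13
units [-0.   -0.11  1.13] rot units to down/aligned [ 0.01  0.   -0.  ]
75 148 [41. 48. 83.]
83 235 [47. 67. 85.]
91 41 [82. 84. 85.]
99 44 [82. 84. 85.]
107 45 [82. 84. 85.]
115 26 [82. 84. 86.]
123 0 
131 0 
139 0 
147 0 
155 0 
163 27 [48. 52. 88.]
171 316 [49. 67. 87.]
179 0
```

```bash

python3 -m inch '[[0,0,0.3,0,0,0,0],[0,0.8,0,0,0,0,0],[0,0.8,0,0,0,0,0],[0,0.4,0,0,0,0,0],[0,0.3,0,0,0,0,0]]'
python3 -m inch '[[0,0.3,0,0,0,0,0],[0,0.3,0,0,0,0,0],[0,0.3,0,0,0,0,0],[0,0.3,0,0,0,0,0],[0,0.3,0,0,0,0,0]]'
python3 to.py $(python3 c2w.py 22 0 148)
python3 -m inch '[[0,0.3,0,0,0,0,0],[0,0.3,0,0,0,0,0],[0,0.3,0,0,0,0,0],[0,0.3,0,0,0,0,0]]'
python3 to.py $(python3 c2w.py 22 0 148)
```

```text
time_s: 54.05
tool_pos: [484.1, 104.5, 149.4]
ee_rot: [0.59, 0.807, -0.0, 0.0]
wrist_force: [-5.4, -1.2, 11.2]
gripper_width: -0.2
time_s: 54.68
tool_pos: [519.4, 115.6, 149.5]
ee_rot: [0.59, 0.807, -0.001, 0.0]
wrist_force: [-5.2, -2.1, 8.6]
gripper_width: -0.1
t 54.67 pos [519.4 115.6 149.5] F [-5.21 -2.14  8.61] w -0.08
units [-0.    1.63  0.06] rot units to down/aligned [-0.  0. -0.]
time_s: 55.18
tool_pos: [547.6, 124.8, 147.1]
ee_rot: [0.59, 0.807, -0.001, -0.001]
wrist_force: [-3.6, -1.7, 0.6]
gripper_width: 0.4
t 55.17 pos [547.6 124.8 147.1] F [-3.6  -1.72  0.63] w 0.36
units [-0.01  0.45 -0.04] rot units to down/aligned [-0.02 -0.   -0.  ]
```

```bash

python3 -m inch '[[0,0.4,0,0,0,0,0],[0,0.4,0.25,0,0,0,0],[0,0.2,0.25,0,0,0,0],[0,0.2,0.25,0,0,0,0],[0,0,0,0,0,0,0]]'
python3 to.py $(python3 c2w.py 0 0 115)
python3 - <<'E'
from h import *
p,d,W,KT=snap("scene","s15"); v=np.array([579.3,134.7,.308]);x=np.array([-np.cos(v[2]),-np.sin(v[2])]); y=np.array([-x[1],x[0]])
cv2.imwrite("pics/s15.png",cv2.resize(p[140:280,260:400],None,fx=4,fy=4)[:,:,::-1])
D=W[...,:2]-v[:2]; qx,qy=D@x,D@y; z=W[...,2]
for h in range(-50,60,10):
    m=(abs(qx-h)<5)&(abs(qy-80)<30)&(z>60); print(h,m.sum(),np.percentile(z[m],[3,50,97]).round() if m.sum() else '')
E
```

```text
time_s: 55.8
tool_pos: [577.7, 134.4, 129.1]
ee_rot: [0.59, 0.807, 0.001, 0.001]
wrist_force: [-0.4, -0.4, 1.0]
gripper_width: 0.2
t 55.8 pos [577.7 134.4 129.1] F [-0.41 -0.39  0.96] w 0.24
units [-0.01  0.06  0.57] rot units to down/aligned [0.01 0.   0.  ]
-50 82 [61. 70. 78.]
-40 297 [ 73. 114. 135.]
-30 214 [127. 438. 473.]
-20 182 [131. 450. 485.]
-10 163 [128. 434. 492.]
0 125 [125. 129. 495.]
10 105 [123. 126. 495.]
20 102 [120. 124. 496.]
30 77 [117. 120. 485.]
40 70 [115. 117. 119.]
50 64 [113. 115. 117.]
```

View pics/s15.png

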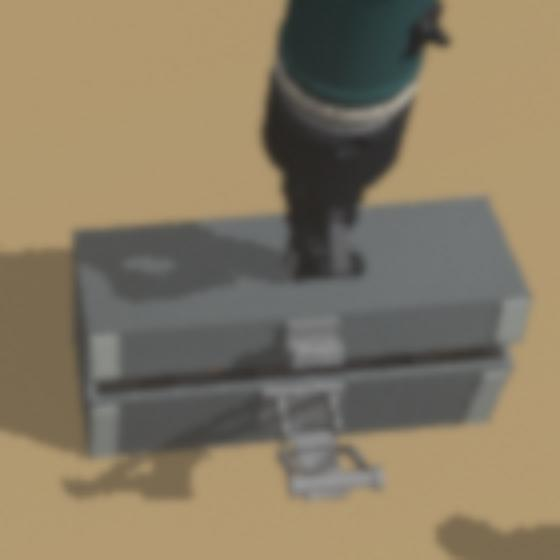

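```bash

python3 -m inch '[[0,0,0.25,0,0,0,0],[0,0,0.25,0,0,0,0],[0,0,0,0,0,0,0]]'
python3 to.py $(python3 c2w.py 0 0 115)
python3 -m inch '[[0,0,0.1,0,0,0,0],[0,0,0,0,0,0,0]]'
python3 to.py $(python3 c2w.py 0 0 115)
```

```text
time_s: 56.22
tool_pos: [576.7, 134.1, 116.6]
ee_rot: [0.59, 0.807, 0.0, 0.0]
wrist_force: [0.9, 0.2, 1.1]
gripper_width: -0.3
t 56.23 pos [576.7 134.1 116.6] F [0.86 0.23 1.12] w -0.25
units [-0.01  0.11  0.06] rot units to down/aligned [ 0.  0. -0.]
time_s: 56.48
tool_pos: [577.5, 134.2, 115.1]
ee_rot: [0.59, 0.807, 0.001, 0.001]
wrist_force: [2.8, 0.7, 4.6]
gripper_width: 0.2
t 56.48 pos [577.5 134.2 115.1] F [2.81 0.7  4.6 ] w 0.2
units [-0.01  0.08  0.  ] rot units to down/aligned [ 0.02  0.   -0.  ]
```

```bash

python3 -m inch '[[0,0,0.1,0,0,0,0],[0,0,0,0,0,0,0]]'
python3 -m inch '[[0,0,0.06,0,0,0,0],[0,0,0,0,0,0,0],[0,0,0,0,0,0,0]]'
python3 to.py $(python3 c2w.py 0 0 115)
python3 - <<'E'
from h import *
p,d,W,KT=snap("scene","s15"); v=np.array([579.3,134.7,.308]);x=np.array([-np.cos(v[2]),-np.sin(v[2])]); y=np.array([-x[1],x[0]])
D=W[...,:2]-v[:2]; qx,qy=D@x,D@y; z=W[...,2]
m=(abs(qx)<40)&(abs(qy)<128)&(abs(qy)>50)&(z>100)&(z<140)
A=np.c_[qx[m],qy[m],np.ones(m.sum())]; k=np.linalg.lstsq(A,z[m],rcond=None)[0]; print(k)
r=abs(z[m]-A@k)<4; k=np.linalg.lstsq(A[r],z[m][r],rcond=None)[0]; print(k)
E
```

```text
time_s: 56.72
tool_pos: [577.5, 134.3, 115.0]
ee_rot: [0.59, 0.807, 0.001, 0.001]
wrist_force: [0.2, -0.1, 13.6]
gripper_width: -0.2
time_s: 57.1
tool_pos: [577.6, 134.3, 114.9]
ee_rot: [0.59, 0.807, 0.002, 0.002]
wrist_force: [-2.2, 0.6, 17.3]
gripper_width: 0.2
t 57.1 pos [577.6 134.3 114.9] F [-2.21  0.63 17.27] w 0.17
units [-0.01  0.07 -0.  ] rot units to down/aligned [ 0.03  0.   -0.  ]
[3.26979166e-05 2.62344460e-04 1.14316502e+02]
[7.67173369e-04 2.88593707e-04 1.14317904e+02]
```

```bash

python3 -m inch '[[0,0,-0.5,0,0,0,0],[0,0,-1,0,0,1,0.3],[0,0,-1,0,0,1,0.6],[0,0,-1,0,0,1,1],[0,0,0,0,0,1,1]]'
python3 -m inch '[[0,0,0,0,0,1,1],[0,0,0,0,0,1,1],[0,0,0,0,0,1,1],[0,0,0,0,0,1,1],[0,0,0,0,0,1,1]]'
python3 to.py $(python3 c2w.py -80 0 205)
```

```text
time_s: 57.78
tool_pos: [576.6, 133.9, 199.2]
ee_rot: [0.832, 0.554, 0.0, 0.0]
wrist_force: [0.6, 0.6, -0.2]
gripper_width: 72.4
time_s: 58.4
tool_pos: [575.2, 133.7, 195.8]
ee_rot: [0.989, 0.151, -0.003, 0.0]
wrist_force: [0.0, -0.0, -0.0]
gripper_width: 85.3
t 58.4 pos [575.2 133.7 195.8] F [ 0.04 -0.02 -0.03] w 85.31
units [ 3.37 -0.01 -0.39] rot units to down/aligned [-0.03  0.02 -9.03]
```

```bash

python3 -m inch '[[0.8,0,-0.2,0,0,0,1],[0.8,0,-0.2,0,0,0,1],[0.8,0,0,0,0,0,1],[0,0,0,0,0,0,1],[0,0,0,0,0,0,1]]'
python3 - <<'E'
from h import *
p,d,W,KT=snap("wrist","w16"); v=np.array([579.3,134.7,.308]);x=np.array([-np.cos(v[2]),-np.sin(v[2])]); y=np.array([-x[1],x[0]])
D=W[...,:2]-v[:2]; q=np.stack([D@x,D@y,W[...,2]],-1); np.savez("w16.npz",q=q,p=p)
m=(q[...,0]<-52)&(q[...,0]>-160)&(abs(q[...,1])<40)&(q[...,2]>50)
print(m.sum())
b=m&(q[...,2]>100)&(q[...,0]<-90); print("bar",q[b].mean(0).round(1),q[b].min(0).round(1),q[b].max(0).round(1))
L=m&(abs(q[...,1])<10)&(q[...,2]<92)&(q[...,0]<-80)
Q=q[L]; k=np.polyfit(Q[:,0],Q[:,2],1); print("lever slope",k,Q.min(0).round(1),Q.max(0).round(1))
K=(q[...,0]<-49)&(q[...,0]>-80)&(abs(q[...,1])<30)&(q[...,2]>95); print("keeper",q[K].min(0).round(1),q[K].max(0).round(1))
T=(abs(q[...,2]-115)<4)&(abs(q[...,1])<140); print("lid top x",np.percentile(q[T][:,0],[1,99]).round(1))
E
python3 to.py $(python3 c2w.py -127 0 108)
```

```text
time_s: 59.02
tool_pos: [632.6, 152.0, 206.5]
ee_rot: [0.988, 0.153, -0.002, 0.0]
wrist_force: [0.4, 0.4, 0.1]
gripper_width: 85.6
25485
bar [-1.278e+02  1.000e-01  1.119e+02] [-134.8  -26.8  100. ] [-116.6   26.9  116.7]
lever slope [-0.20994034 54.91347325] [-122.9  -10.    70.3] [-80.   10.   83.2]
keeper [-77.2 -30.   98. ] [-49.   30.  303.6]
lid top x [-129.9   45.7]
t 59.08 pos [632.7 152.  206.9] F [ 0.08 -0.69 -0.66] w 85.35
units [2.84 0.01 3.95] rot units to down/aligned [-0.01  0.01 -9.  ]
```

View pics/w16.png

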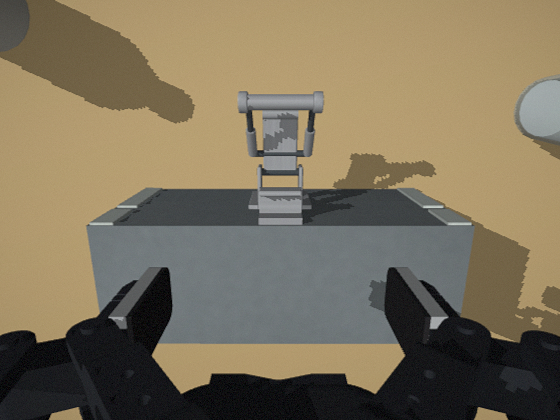

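```bash

python3 -m inch '[[0.95,0,0,0,0,0,1],[0.95,0,0,0,0,0,1],[0.92,0,0,0,0,0,1],[0,0,1,0,0,0,1],[0,0,1,0,0,0,1]]'
python3 -m inch '[[0,0,1,0,0,0,1],[0,0,0.8,0,0,0,1],[0,0,0.4,0,0,0,1],[0,0,0,0,0,0,1]]'
python3 to.py $(python3 c2w.py -127 0 94)
```

```text
time_s: 59.7
tool_pos: [700.6, 173.5, 157.5]
ee_rot: [0.988, 0.153, 0.0, 0.0]
wrist_force: [0.2, -0.5, -0.6]
gripper_width: 85.6
time_s: 60.2
tool_pos: [700.5, 173.5, 102.1]
ee_rot: [0.988, 0.153, -0.001, 0.0]
wrist_force: [-0.6, 0.2, 0.4]
gripper_width: 85.4
t 60.2 pos [700.5 173.5 102.1] F [-0.63  0.21  0.44] w 85.45
units [-0.01  0.01  0.32] rot units to down/aligned [-0.01  0.01 -9.  ]
```

```bash

python3 -m inch '[[0,0,0.32,0,0,0,1],[0,0,0,0,0,0,0.8],[0,0,0,0,0,0,0.68],[0,0,0,0,0,0,0.64],[0,0,0,0,0,0,0.62]]'
python3 -m inch '[[0,0,0,0,0,0,0.6],[0,0,0,0,0,0,0.6]]'
python3 to.py $(python3 c2w.py -127 0 94)
python3 - <<'E'
from h import *
snap("wrist","w17")
E
```

```text
time_s: 60.82
tool_pos: [701.7, 173.0, 95.5]
ee_rot: [0.988, 0.153, 0.001, 0.001]
wrist_force: [1.0, -2.1, 1.3]
gripper_width: 53.7
time_s: 61.08
tool_pos: [701.8, 173.1, 95.6]
ee_rot: [0.988, 0.153, 0.001, 0.001]
wrist_force: [2.7, -2.9, 1.9]
gripper_width: 52.1
t 61.08 pos [701.8 173.1  95.6] F [ 2.71 -2.88  1.91] w 52.07
units [-0.05 -0.02  0.06] rot units to down/aligned [ 0.02 -0.   -9.  ]
```

View pics/w17.png

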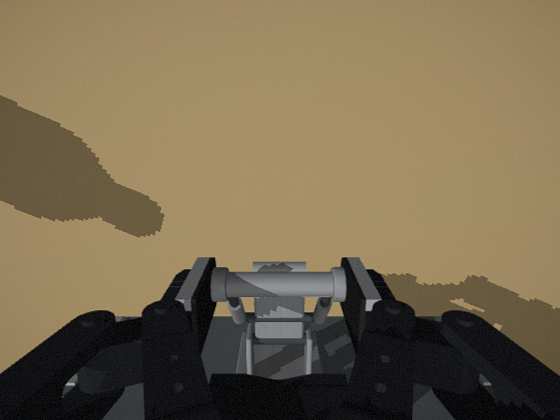

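```bash

python3 -m inch '[[-0.34,0,-0.24,0,0,0,0.57],[-0.34,0,-0.24,0,0,0,0.57],[-0.4,0,-0.1,0,0,0,0.57],[-0.4,0,-0.1,0,0,0,0.57],[0,0,0,0,0,0,0.57]]'
python3 to.py $(python3 c2w.py -91.4 0 112.6)
python3 -m inch '[[-0.28,0,0.08,0,0,0,0.57],[-0.28,0,0.08,0,0,0,0.57],[-0.18,0,0.04,0,0,0,0.57],[-0.1,0,0.04,0,0,0,0.57],[0,0,0,0,0,0,0.57]]'
python3 to.py $(python3 c2w.py -68.4 0 106.6)
python3 - <<'E'
from h import *
snap("wrist","w18")
p,d,W,KT=snap("scene");cv2.imwrite("pics/s18.png",cv2.resize(p[140:290,260:410],None,fx=4,fy=4)[:,:,::-1])
E
```

```text
time_s: 61.75
tool_pos: [665.7, 162.0, 111.9]
ee_rot: [0.988, 0.153, 0.001, 0.0]
wrist_force: [5.0, -3.8, 0.7]
gripper_width: 52.1
t 61.75 pos [665.7 162.  111.9] F [ 4.98 -3.85  0.66] w 52.09
units [ 0.03 -0.01 -0.03] rot units to down/aligned [ 0.01 -0.   -9.  ]
time_s: 62.38
tool_pos: [644.9, 155.5, 105.2]
ee_rot: [0.988, 0.153, -0.001, 0.0]
wrist_force: [2.8, -4.7, 1.4]
gripper_width: 52.2
t 62.38 pos [644.9 155.5 105.2] F [ 2.84 -4.74  1.37] w 52.21
units [-0.02 -0.   -0.06] rot units to down/aligned [-0.    0.01 -9.  ]
```

View pics/w18.png

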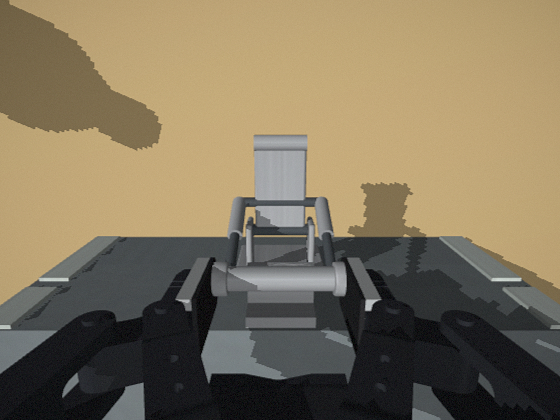

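View pics/s18.png

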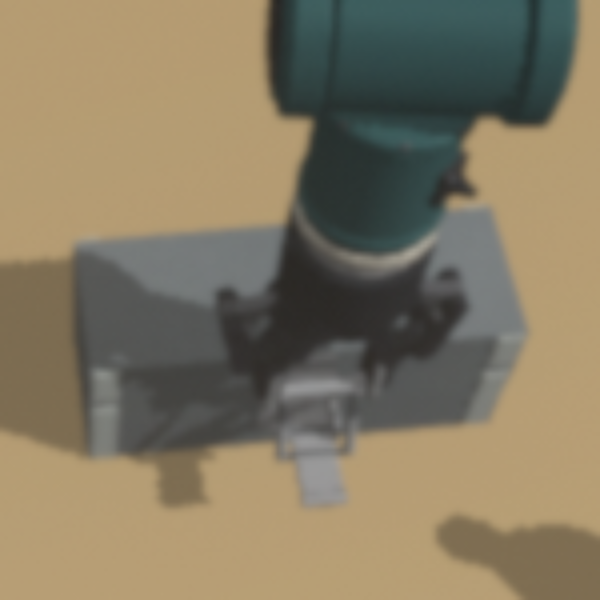

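```bash

python3 -m inch '[[-0.14,0,0,0,0,0,0.57],[-0.12,0,0.05,0,0,0,0.57],[0,0,0,0,0,0,0.57]]'
python3 to.py $(python3 c2w.py -62.4 0 93.6)
python3 -m inch '[[0,0,0.1,0,0,0,0.57],[0,0,0.1,0,0,0,0.57],[0,0,0.1,0,0,0,0.57],[0,0,0,0,0,0,0.57]]'
python3 to.py $(python3 c2w.py -62.4 0 93.6)
python3 - <<'E'
from h import *
p,d,W,KT=snap("wrist","w19"); v=np.array([579.3,134.7,.308]);x=np.array([-np.cos(v[2]),-np.sin(v[2])]); y=np.array([-x[1],x[0]])
D=W[...,:2]-v[:2]; q=np.stack([D@x,D@y,W[...,2]],-1)
m=(q[...,0]<-49)&(q[...,0]>-80)&(abs(q[...,1])<21)&(q[...,2]>90)&(q[...,2]<125)
print(q[m].mean(0).round(1))
for h in range(-78,-48,3):
    k=m&(abs(q[...,0]-h)<1.5); print(h,k.sum(),q[k][:,2].mean().round(1) if k.sum() else '')
E
```

```text
time_s: 62.85
tool_pos: [639.6, 153.7, 104.1]
ee_rot: [0.988, 0.153, 0.001, 0.0]
wrist_force: [3.8, -3.9, -0.5]
gripper_width: 52.2
t 62.85 pos [639.6 153.7 104.1] F [ 3.78 -3.91 -0.5 ] w 52.24
units [-0.03 -0.01  0.42] rot units to down/aligned [ 0.01 -0.   -9.  ]
time_s: 63.35
tool_pos: [640.0, 153.8, 103.4]
ee_rot: [0.988, 0.153, 0.002, 0.0]
wrist_force: [-3.8, -7.0, 19.7]
gripper_width: 52.6
t 63.35 pos [640.  153.8 103.4] F [-3.82 -6.96 19.65] w 52.55
units [-0.05 -0.01  0.39] rot units to down/aligned [ 0.03 -0.01 -9.  ]
[-6.410e+01 -1.000e-01  1.123e+02]
-78 149 95.8
-75 131 101.7
-72 624 112.1
-69 2010 112.4
-66 758 119.7
-63 428 118.8
-60 6 117.0
-57 0 
-54 305 107.0
-51 1254 110.0
```

View pics/w19.png

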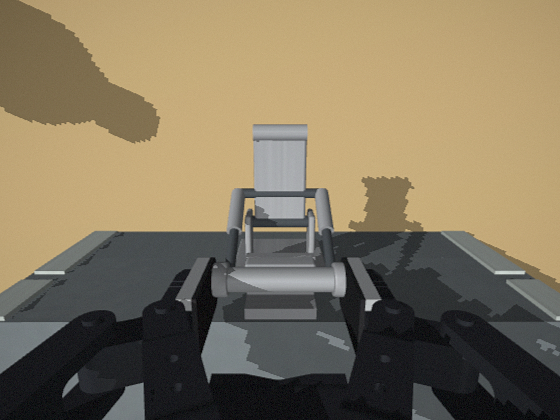

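```bash

python3 -m inch '[[0,0,-0.3,0,0,0,0.57],[-0.1,0,-0.04,0,0,0,0.57],[-0.1,0,0,0,0,0,0.57],[0,0,0,0,0,0,0.57]]'
python3 to.py $(python3 c2w.py -58.4 0 93.6)
python3 -m inch '[[0,0,0.1,0,0,0,0.57],[0,0,0.12,0,0,0,0.57],[0,0,0,0,0,0,0.57]]'
python3 to.py $(python3 c2w.py -58.4 0 93.6)
```

```text
time_s: 63.9
tool_pos: [637.2, 152.9, 105.8]
ee_rot: [0.988, 0.153, 0.004, -0.0]
wrist_force: [8.7, -2.4, -1.3]
gripper_width: 52.3
t 63.9 pos [637.2 152.9 105.8] F [ 8.71 -2.43 -1.28] w 52.27
units [-0.1  -0.01  0.49] rot units to down/aligned [ 0.04 -0.03 -9.  ]
time_s: 64.28
tool_pos: [637.5, 153.0, 102.6]
ee_rot: [0.988, 0.153, 0.005, -0.0]
wrist_force: [6.0, -3.6, 4.7]
gripper_width: 52.1
t 64.28 pos [637.5 153.  102.6] F [ 5.96 -3.58  4.67] w 52.15
units [-0.11 -0.01  0.36] rot units to down/aligned [ 0.05 -0.03 -9.  ]
```

```bash

python3 -m inch '[[0,0,0.1,0,0,0,0.57],[0,0,0,0,0,0,0.57]]'
python3 to.py $(python3 c2w.py -58.4 0 93.6)
python3 - <<'E'
from h import *
p,d,W,KT=snap("wrist","w20"); v=np.array([579.3,134.7,.308]);x=np.array([-np.cos(v[2]),-np.sin(v[2])]); y=np.array([-x[1],x[0]])
D=W[...,:2]-v[:2]; q=np.stack([D@x,D@y,W[...,2]],-1)
cv2.imwrite("pics/w20.png",cv2.resize(p[180:400,150:410],None,fx=3,fy=3)[:,:,::-1])
m=(q[...,0]<-45)&(q[...,0]>-80)&(abs(q[...,1])<14)&(q[...,2]>90)&(q[...,2]<125)
for h in range(-78,-44,2):
    k=m&(abs(q[...,0]-h)<1); print(h,k.sum(),q[k][:,2].mean().round(1) if k.sum() else '',end=';')
E
```

```text
time_s: 64.53
tool_pos: [637.7, 153.0, 102.3]
ee_rot: [0.988, 0.153, 0.005, -0.0]
wrist_force: [3.6, -3.5, 11.5]
gripper_width: 52.1
t 64.53 pos [637.7 153.  102.3] F [ 3.62 -3.48 11.49] w 52.11
units [-0.11 -0.01  0.35] rot units to down/aligned [ 0.05 -0.04 -9.  ]
-78 0 ;-76 0 ;-74 0 ;-72 1 109.3;-70 935 105.4;-68 816 114.0;-66 438 117.9;-64 349 118.6;-62 262 118.4;-60 152 117.1;-58 15 115.4;-56 0 ;-54 6 112.7;-52 1020 110.0;-50 283 114.3;-48 424 114.8;-46 346 116.0;
```

View pics/w20.png

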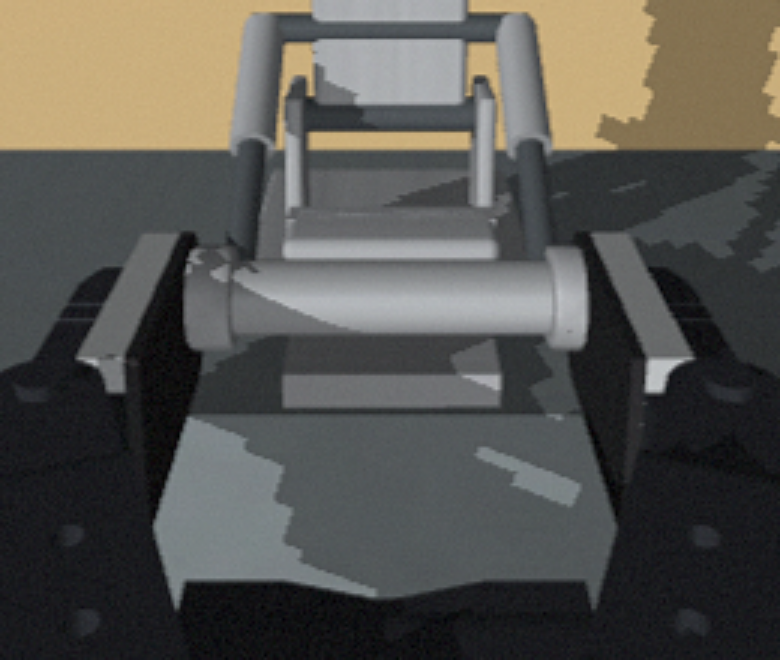

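```bash

python3 -m inch '[[0.05,0,-0.2,0,0,0,0.57],[0,0,0,0,0,0,0.57],[0,0,0,0,0,0,0.66],[0,0,0,0,0,0,0.72],[0,0,0,0,0,0,0.74]]'
python3 - <<'E'
from h import *
p,d,W,KT=snap("wrist","w21"); v=np.array([579.3,134.7,.308]);x=np.array([-np.cos(v[2]),-np.sin(v[2])]); y=np.array([-x[1],x[0]])
D=W[...,:2]-v[:2]; q=np.stack([D@x,D@y,W[...,2]],-1)
cv2.imwrite("pics/w21.png",cv2.resize(p[180:400,150:410],None,fx=3,fy=3)[:,:,::-1])
m=(q[...,0]<-45)&(q[...,0]>-80)&(abs(q[...,1])<14)&(q[...,2]>90)&(q[...,2]<125)
for h in range(-78,-44,2):
    k=m&(abs(q[...,0]-h)<1); print(h,k.sum(),q[k][:,2].mean().round(1) if k.sum() else '',end=';')
E
python3 to.py $(python3 c2w.py -68 0 104)
```

```text
time_s: 65.2
tool_pos: [634.7, 153.9, 101.7]
ee_rot: [0.988, 0.154, -0.001, -0.001]
wrist_force: [0.3, -0.1, 0.6]
gripper_width: 63.5
-78 0 ;-76 0 ;-74 0 ;-72 0 ;-70 944 105.2;-68 501 111.9;-66 627 115.7;-64 438 116.4;-62 362 117.2;-60 227 117.9;-58 92 116.7;-56 0 ;-54 4 112.4;-52 848 111.0;-50 305 114.3;-48 402 114.8;-46 375 116.0;t 65.25 pos [635.  153.8 101.9] F [-0.25  0.74  0.16] w 62.9
units [ 0.37  0.05 -0.09] rot units to down/aligned [-0.01  0.   -9.  ]
```

View pics/w21.png

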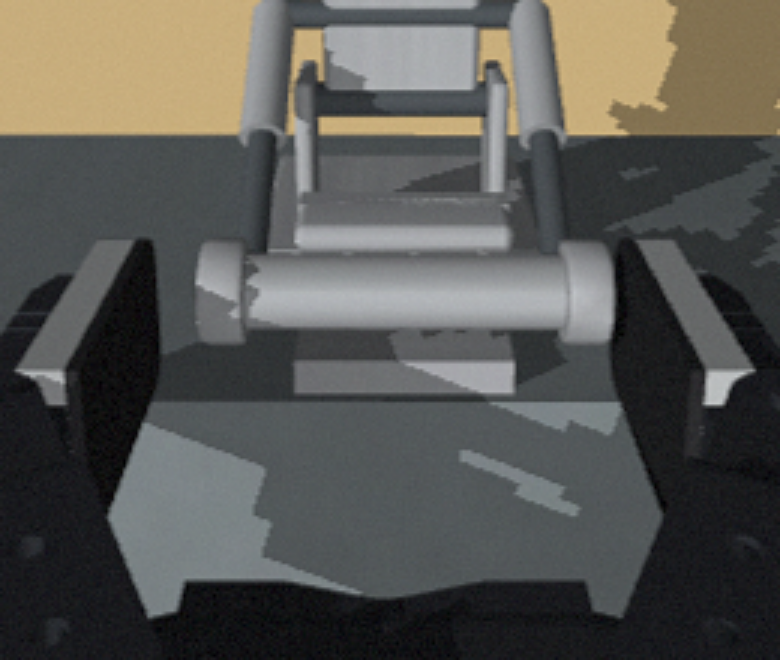

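```bash

python3 -m inch '[[0.28,0.05,0,0,0,0,0.74],[0,0,0,0,0,0,0.74],[0,0,0,0,0,0,0.64],[0,0,0,0,0,0,0.6],[0,0,0,0,0,0,0.57]]'
python3 -m inch '[[-0.1,0,0,0,0,0,0.57],[-0.1,0,0.1,0,0,0,0.57],[0,0,0.1,0,0,0,0.57],[0,0,0.1,0,0,0,0.57],[0,0,0,0,0,0,0.57]]'
python3 to.py $(python3 c2w.py -66 0 94)
python3 - <<'E'
from h import *
p,d,W,KT=snap("wrist","w22"); v=np.array([579.3,134.7,.308]);x=np.array([-np.cos(v[2]),-np.sin(v[2])]); y=np.array([-x[1],x[0]])
D=W[...,:2]-v[:2]; q=np.stack([D@x,D@y,W[...,2]],-1)
cv2.imwrite("pics/w22.png",cv2.resize(p[180:400,150:410],None,fx=3,fy=3)[:,:,::-1])
m=(q[...,0]<-45)&(q[...,0]>-80)&(abs(q[...,1])<14)&(q[...,2]>90)&(q[...,2]<125)
for h in range(-78,-44,2):
    k=m&(abs(q[...,0]-h)<1); print(h,k.sum(),q[k][:,2].mean().round(1) if k.sum() else '',end=';')
E
```

```text
time_s: 65.88
tool_pos: [642.9, 153.9, 102.6]
ee_rot: [0.988, 0.154, -0.0, 0.0]
wrist_force: [0.1, 0.4, 0.6]
gripper_width: 52.4
time_s: 66.5
tool_pos: [640.2, 153.0, 96.8]
ee_rot: [0.988, 0.154, 0.003, -0.0]
wrist_force: [5.5, 1.6, 3.0]
gripper_width: 52.0
t 66.5 pos [640.2 153.   96.8] F [5.46 1.65 3.  ] w 52.01
units [ 0.1  -0.04  0.11] rot units to down/aligned [ 0.03 -0.03 -9.  ]
-78 0 ;-76 0 ;-74 0 ;-72 0 ;-70 1046 105.3;-68 312 110.2;-66 81 109.8;-64 595 108.8;-62 424 111.4;-60 347 112.2;-58 258 112.0;-56 110 111.1;-54 7 111.6;-52 1032 110.5;-50 305 114.3;-48 448 115.0;-46 377 116.0;
```

View pics/w22.png

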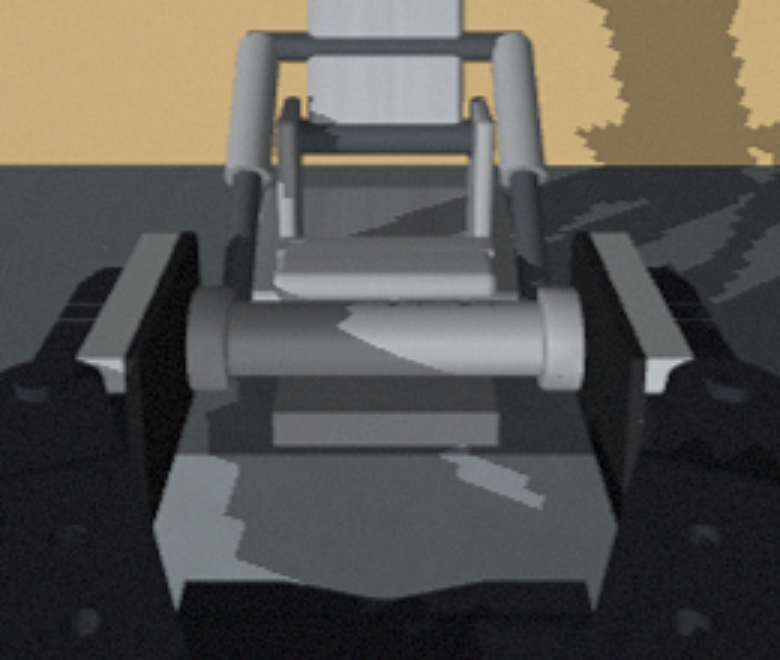

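```bash

python3 -m inch '[[0,0,0.06,0,0,0,0.57],[0,0,0,0,0,0,0.57],[0,0,0,0,0,0,0.66],[0,0,0,0,0,0,0.74],[0,0,0,0,0,0,0.78]]'
python3 -m inch '[[0,0,-0.3,0,0,0,0.78],[0,0,-1,0,0,0,0.78],[0,0,-1,0,0,0,0.78],[0,0,-1,0,0,0,0.5],[0,0,0,0,0,0,0.2]]'
python3 - <<'E'
from h import *
p,d,W,KT=snap("wrist","w23"); v=np.array([579.3,134.7,.308]);x=np.array([-np.cos(v[2]),-np.sin(v[2])]); y=np.array([-x[1],x[0]])
D=W[...,:2]-v[:2]; q=np.stack([D@x,D@y,W[...,2]],-1)
m=(q[...,0]<-45)&(q[...,0]>-80)&(abs(q[...,1])<14)&(q[...,2]>90)&(q[...,2]<125)
for h in range(-78,-44,2):
    k=m&(abs(q[...,0]-h)<1); print(h,k.sum(),q[k][:,2].mean().round(1) if k.sum() else '',end=';')
L=(abs(q[...,1])<9)&(q[...,2]<92)&(q[...,2]>30)&(q[...,0]<-82)&(q[...,0]>-130)
Q=q[L]; print("\nlever",len(Q),np.polyfit(Q[:,0],Q[:,2],1),Q.min(0).round(1),Q.max(0).round(1))
E
python3 to.py $(python3 c2w.py -110 0 160)
```

```text
time_s: 67.18
tool_pos: [637.1, 152.1, 92.3]
ee_rot: [0.988, 0.153, -0.002, 0.0]
wrist_force: [-0.7, -0.5, -0.4]
gripper_width: 66.5
time_s: 67.8
tool_pos: [639.7, 152.6, 179.7]
ee_rot: [0.988, 0.154, 0.003, 0.0]
wrist_force: [0.6, -0.1, 0.2]
gripper_width: 30.9
-78 0 ;-76 0 ;-74 0 ;-72 0 ;-70 338 105.3;-68 134 110.4;-66 25 108.8;-64 275 108.4;-62 152 111.6;-60 143 112.1;-58 119 112.0;-56 61 110.5;-54 2 113.1;-52 404 109.1;-50 134 114.3;-48 183 114.8;-46 133 116.2;
lever 1509 [ 0.24360184 89.55220519] [-123.5   -8.6   57.1] [-82.    8.7  70.9]
t 67.85 pos [638.8 152.4 177.3] F [-1.29  0.28 -0.96] w 23.34
units [ 1.92 -0.05  0.7 ] rot units to down/aligned [ 0.01 -0.01 -9.  ]
```

View pics/w23.png

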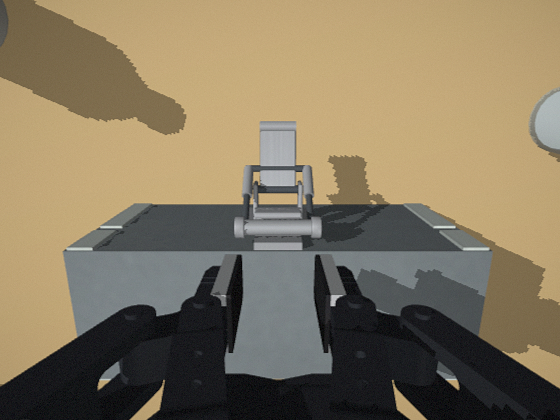

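```bash

python3 -m inch '[[0.7,0,0,0,0,0,0],[0.7,0,0,0,0,0,0],[0.5,0,0,0,-1,0,0],[0,0,0,0,-1,0,0],[0,0,0,0,0,0,0]]'
python3 to.py $(python3 c2w.py -120 0 80)
python3 - <<'E'
from h import *
s=env.sense(); M=R.from_quat(s["ee_rot"]).as_matrix(); print(M.round(3), s["joint_positions"].round(2))
E
```

```text
time_s: 68.47
tool_pos: [683.9, 167.1, 164.4]
ee_rot: [0.972, 0.151, -0.179, 0.027]
wrist_force: [-0.6, 0.6, -1.3]
gripper_width: 0.1
t 68.47 pos [683.9 167.1 164.4] F [-0.59  0.58 -1.25] w 0.14
units [ 1.6  -0.03  3.01] rot units to down/aligned [-1.64  1.63 -8.89]
[[ 0.89   0.304 -0.34 ]
 [ 0.284 -0.953 -0.106]
 [-0.356 -0.002 -0.935]] [ 0.18  0.76  0.64 -0.05  2.11  1.42]
```

```bash

python3 -m inch '[[0.4,0,0.75,0,0,0,0],[0.4,0,0.75,0,0,0,0],[0.4,0,0.75,0,0,0,0],[0.4,0,0.75,0,0,0,0],[0,0,0,0,0,0,0]]'
python3 to.py $(python3 c2w.py -119.8 0 60)
```

```text
time_s: 69.1
tool_pos: [693.4, 170.1, 88.8]
ee_rot: [0.973, 0.151, -0.174, 0.027]
wrist_force: [-0.4, 0.6, 0.2]
gripper_width: -0.0
t 69.1 pos [693.4 170.1  88.8] F [-0.35  0.57  0.2 ] w -0.04
units [ 0.41 -0.03  1.07] rot units to down/aligned [-1.6   1.59 -8.9 ]
```

```bash

python3 -m inch '[[0.2,0,0.5,0,0,0,0],[0.2,-0.02,0.5,0,0,0,0],[0,0,0,0,0,0,0]]'
python3 to.py $(python3 c2w.py -115 0 45.8)
python3 - <<'E'
from h import *
p,d,W,KT=snap("scene");cv2.imwrite("pics/s24.png",cv2.resize(p[140:290,260:410],None,fx=4,fy=4)[:,:,::-1])
E
```

```text
time_s: 69.47
tool_pos: [694.6, 171.0, 62.9]
ee_rot: [0.973, 0.151, -0.173, 0.027]
wrist_force: [0.4, -0.1, 0.2]
gripper_width: -0.0
t 69.47 pos [694.6 171.   62.9] F [ 0.36 -0.15  0.25] w -0.04
units [ 0.01 -0.02  0.72] rot units to down/aligned [-1.59  1.58 -8.9 ]
```

View pics/s24.png

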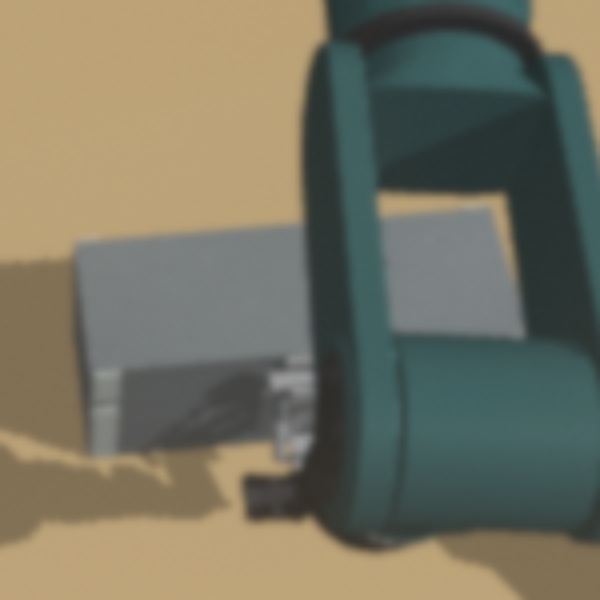

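```bash

python3 -m inch '[[0,0,0.25,0,0,0,0],[0,0,0.25,0,0,0,0],[0,0,0.22,0,0,0,0],[0,0,0,0,0,0,0]]'
python3 to.py $(python3 c2w.py -107.1 0 39.8)
```

```text
time_s: 70.03
tool_pos: [689.7, 169.2, 48.3]
ee_rot: [0.973, 0.151, -0.171, 0.027]
wrist_force: [1.6, 0.3, 1.8]
gripper_width: 0.2
t 70.03 pos [689.7 169.2  48.3] F [1.62 0.33 1.82] w 0.21
units [-0.2  -0.03  0.43] rot units to down/aligned [-1.57  1.57 -8.9 ]
```

```bash

python3 -m inch '[[-0.1,0,0.22,0,0,0,0],[-0.1,0,0.21,0,0,0,0],[0,0,0,0,0,0,0]]'
python3 to.py $(python3 c2w.py -98.2 0 36.6)
python3 -m inch '[[-0.14,0,0.14,0,0,0,0],[-0.14,0,0.14,0,0,0,0],[0,0,0,0,0,0,0]]'
python3 to.py $(python3 c2w.py -92.5 0 34.8)
```

```text
time_s: 70.4
tool_pos: [681.9, 166.8, 39.2]
ee_rot: [0.973, 0.151, -0.171, 0.027]
wrist_force: [3.2, 0.5, 0.3]
gripper_width: -0.3
t 70.4 pos [681.9 166.8  39.2] F [3.25 0.5  0.29] w -0.26
units [-0.31 -0.02  0.22] rot units to down/aligned [-1.56  1.56 -8.9 ]
time_s: 70.78
tool_pos: [671.4, 163.6, 34.7]
ee_rot: [0.973, 0.151, -0.174, 0.027]
wrist_force: [0.2, 0.8, -0.4]
gripper_width: 0.4
t 70.78 pos [671.4 163.6  34.7] F [ 0.17  0.75 -0.42] w 0.44
units [-0.15 -0.01  0.05] rot units to down/aligned [-1.59  1.59 -8.9 ]
```

```bash

python3 -m inch '[[-0.14,0,0.04,0,0,0,0],[0,0,0,0,0,0,0]]'
python3 -m inch '[[-0.14,0,0.04,0,0,0,0],[0,0,0,0,0,0,0]]'
python3 -m inch '[[-0.08,0,0.02,0,0,0,0],[0,0,0,0,0,0,0]]'
python3 to.py $(python3 c2w.py -87 0 34)
```

```text
time_s: 71.03
tool_pos: [669.1, 162.7, 35.8]
ee_rot: [0.973, 0.151, -0.172, 0.027]
wrist_force: [-0.9, -0.5, -0.7]
gripper_width: 0.2
time_s: 71.28
tool_pos: [666.0, 161.7, 36.1]
ee_rot: [0.973, 0.151, -0.172, 0.027]
wrist_force: [-0.6, 0.8, 0.3]
gripper_width: 0.2
time_s: 71.53
tool_pos: [664.2, 161.1, 36.3]
ee_rot: [0.973, 0.151, -0.172, 0.027]
wrist_force: [0.4, 0.4, -0.3]
gripper_width: -0.0
t 71.53 pos [664.2 161.1  36.3] F [ 0.43  0.39 -0.35] w -0.05
units [-0.04 -0.02  0.11] rot units to down/aligned [-1.57  1.57 -8.9 ]
```

```bash

python3 -m inch '[[-0.08,0,0.03,0,0,0,0],[-0.08,0,0.03,0,0,0,0],[0,0,0,0,0,0,0]]'
python3 to.py $(python3 c2w.py -87 0 34)
python3 -m inch '[[0.6,0,-0.1,0,0,0,0],[0.8,0,-0.8,0,0,0,0],[0.3,0,-1,0,0,0,0],[0,0,-1,0,0,0,0],[0,0,-1,0,0,0,0]]'
python3 -m inch '[[-0.3,0,-1,0,0.9,0,0],[-0.8,0,-1,0,0.9,0,0],[-0.8,0,0,0,0.2,0,0],[-0.8,0,0,0,0,0,0],[0,0,0,0,0,0,0]]'
python3 to.py $(python3 c2w.py -70 0 205)
python3 - <<'E'
from h import *
p,d,W,KT=snap("wrist","w25"); v=np.array([579.3,134.7,.308]);x=np.array([-np.cos(v[2]),-np.sin(v[2])]); y=np.array([-x[1],x[0]])
D=W[...,:2]-v[:2]; q=np.stack([D@x,D@y,W[...,2]],-1)
p2,d,W,KT=snap("scene");cv2.imwrite("pics/s25.png",cv2.resize(p2[140:290,260:410],None,fx=4,fy=4)[:,:,::-1])
m=(q[...,0]<-45)&(q[...,0]>-80)&(abs(q[...,1])<14)&(q[...,2]>90)&(q[...,2]<125)
for h in range(-78,-44,2):
    k=m&(abs(q[...,0]-h)<1); print(h,k.sum(),q[k][:,2].mean().round(1) if k.sum() else '',end=';')
L=(abs(q[...,1])<10)&(q[...,2]<92)&(q[...,2]>15)&(q[...,0]<-70)&(q[...,0]>-140)
Q=q[L]; print("\nlever",len(Q),Q.min(0).round(1),Q.max(0).round(1))
E
```

```text
time_s: 71.9
tool_pos: [661.5, 160.3, 36.3]
ee_rot: [0.973, 0.151, -0.17, 0.026]
wrist_force: [5.2, 1.8, -1.4]
gripper_width: -0.1
t 71.9 pos [661.5 160.3  36.3] F [ 5.22  1.75 -1.4 ] w -0.06
units [ 0.07 -0.02  0.07] rot units to down/aligned [-1.55  1.55 -8.9 ]
time_s: 72.53
tool_pos: [729.5, 182.0, 113.7]
ee_rot: [0.973, 0.151, -0.173, 0.027]
wrist_force: [-0.3, -0.1, 0.1]
gripper_width: 0.3
time_s: 73.15
tool_pos: [677.6, 165.5, 169.1]
ee_rot: [0.988, 0.153, -0.001, 0.0]
wrist_force: [0.6, 0.0, -0.5]
gripper_width: -0.4
t 73.15 pos [677.6 165.5 169.1] F [ 0.62  0.03 -0.46] w -0.35
units [-1.32 -0.02 -1.44] rot units to down/aligned [-0.01  0.01 -9.  ]
-78 0 ;-76 0 ;-74 0 ;-72 0 ;-70 0 ;-68 0 ;-66 0 ;-64 0 ;-62 0 ;-60 0 ;-58 0 ;-56 0 ;-54 0 ;-52 0 ;-50 0 ;-48 0 ;-46 0 ;
lever 682 [-79.9 -10.   24.7] [-73.1  10.   74.2]
```

View pics/w25.png

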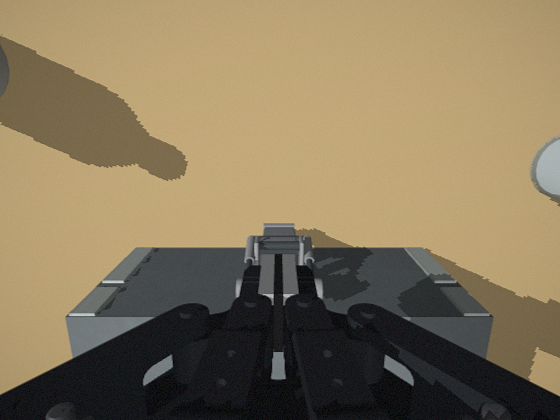

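View pics/s25.png

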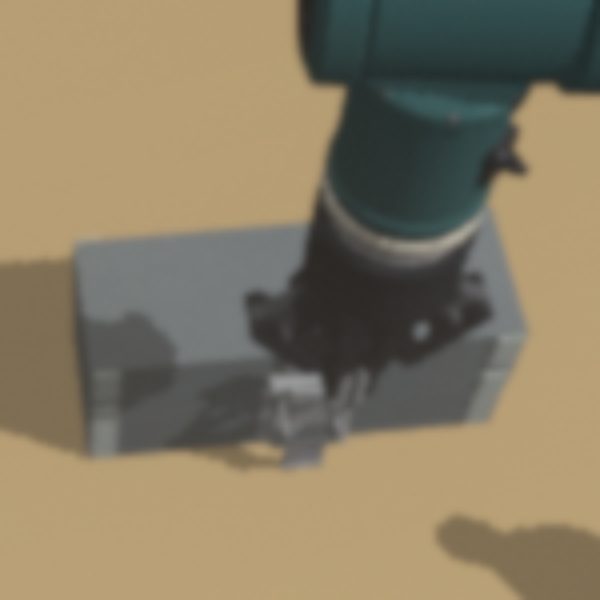

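```bash

python3 -m inch '[[-0.4,0,-1,0,0,0,0],[-0.8,0,-0.8,0,0,0,0],[-0.8,0,0,0,0,0,0.5],[-0.8,0,0,0,0,0,1],[0,0,0,0,0,0,1]]'
python3 - <<'E'
from h import *
p,d,W,KT=snap("wrist","w26"); v=np.array([579.3,134.7,.308]);x=np.array([-np.cos(v[2]),-np.sin(v[2])]); y=np.array([-x[1],x[0]])
D=W[...,:2]-v[:2]; q=np.stack([D@x,D@y,W[...,2]],-1)
m=(q[...,0]<-45)&(q[...,0]>-80)&(abs(q[...,1])<14)&(q[...,2]>90)&(q[...,2]<125)
for h in range(-78,-44,2):
    k=m&(abs(q[...,0]-h)<1); print(h,k.sum(),q[k][:,2].mean().round(1) if k.sum() else '',end=';')
L=(abs(q[...,1])<10)&(q[...,2]<92)&(q[...,2]>15)&(q[...,0]<-70)&(q[...,0]>-140)
Q=q[L]; print("\nlever",len(Q),Q.min(0).round(1),Q.max(0).round(1))
p,d,W,KT=snap("scene","s26"); D=W[...,:2]-v[:2]; qx,qy=D@x,D@y; z=W[...,2]
m=(abs(qx)<42)&(abs(qy)<128)&(z>100)&(z<140)
A=np.c_[qx[m],qy[m],np.ones(m.sum())]; k=np.linalg.lstsq(A,z[m],rcond=None)[0]; r=abs(z[m]-A@k)<4; print(np.linalg.lstsq(A[r],z[m][r],rcond=None)[0])
for o in("beaker","flask","calculator"):
    r=env.trace("scene",o)[0]; print(o,np.nanmedian(W[r["region"]],0).round(),r["p"])
E
python3 to.py 600 0 200
```

```text
time_s: 73.88
tool_pos: [612.6, 144.7, 213.4]
ee_rot: [0.988, 0.153, -0.0, 0.0]
wrist_force: [0.4, 0.0, 0.2]
gripper_width: 54.2
-78 0 ;-76 0 ;-74 0 ;-72 0 ;-70 190 106.1;-68 107 110.2;-66 112 108.9;-64 148 110.7;-62 115 111.4;-60 102 111.3;-58 115 110.4;-56 27 103.7;-54 101 102.2;-52 251 109.1;-50 114 114.2;-48 152 114.7;-46 114 116.3;
lever 268 [-79.3 -10.   23.4] [-73.6  10.   74. ]
[1.99152870e-03 4.48845006e-04 1.14397624e+02]
beaker [759. -65.  51.] 0.62
flask [714. 423.  91.] 0.71
calculator [ 636. -432.   16.] 0.65
t 74.12 pos [613.2 144.9 212.8] F [-0.39 -0.17  0.41] w 84.72
units [-2.26  5.36  0.51] rot units to down/aligned [-0.  0. -9.]
```

View pics/w26.png

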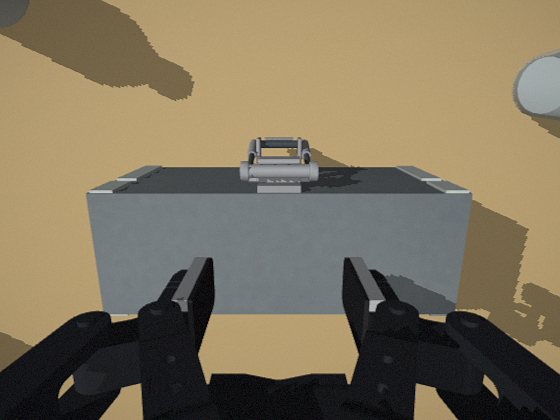

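The bar sits in the groove with its centre near (-61.5, 106), the lever hangs straight down, the lid is level, the obstacles have not moved, and the arm is clear. I'm handing in.

```bash
python3 -c "
from bench import env
print(env.close_job())"
```

```text
the job is handed in; nothing more can be done
None
```

I put all five amber bottles in the case, one per cell, closed the lid, hooked the loop over the keeper and snapped the latch shut. I handed the job in at about 74 s of the 210 s allowed. The job reports no verdict, so the checks below are my own measurements.

**Last checks:**
- **Bottles:** before I closed the lid, all five cap tops measured about 91 mm up and within about 2 mm of their cell centres. They can't be seen under the closed lid, so I did not check them again.
- **Lid:** its top is level, with a slope of about 0.002 rad.
- **Crossbar:** it lies in the keeper groove, about 1 mm from its seat.
- **Lever:** it hangs straight down, about 3.14 rad, and the push force vanished as it went over centre. I could not measure the spring stretch directly.
- **Beaker, squeeze bottle and calculator:** all within about 2 mm of where they started. I left the green and purple look-alikes alone.

**Grip on the glass:** I set the finger opening just under the bottle width instead of closing at full grip force. I could not read the grip force itself.

**What went wrong and was fixed:**
- The first push on the lid caught its edge too high, with about 43 N at the wrist. I backed off, and the second push closed it.
- The first try at seating the crossbar landed on the keeper's lip. I gripped it again further out and it went in.

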